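# Put a pipette hanger on the rail and click it home

### The arm

A 7-joint arm with a two-finger parallel gripper is mounted at the origin on the work surface. World frame = base frame: x ahead of the robot, y to its left, z up, the work surface at z = 0. Lengths are in m, angles in rad, forces in N, time in s.
With the tool pointing down it reaches from about 0.425 to 1.025 m from the base axis. Payload 9.4 kg.
Tool frame: the origin (TCP) lies between the finger pads; the fingertips stand 8 mm ahead of it and the grasp point (between the pads) lies 11 mm behind it; x points along the fingers, y is the direction in which the jaws open and shut, and the axes are right-handed (so a half turn about x gives the same grasp; the last joint's range is limited). The gripper opens to 93 mm and grips with 3 to 60 N. Pads are 15 mm wide; open, the fingers measure 128 mm over their backs; the gripper's body (75 mm by 188 mm) begins 65 mm behind the grasp point.
Start: joints at [1.071, 0.599, -0.003, 1.599, 0.002, 0.943, -0.08], TCP at [0.297, -0.661, 0.187] pointing down, gripper open.
Joint ranges: [-2.57, 2.57], [-0.35, 1.97], [-1.29, 1.29], [0.11, 2.56], [-1.05, 4.19], [0.11, 1.86], [-2.63, 2.63]. Speed limits (rad/s): [2.22, 2.22, 3.01, 3.01, 3.14, 3.14, 3.14].

### API

Orientations are given as a unit quaternion [w, x, y, z].
In Python, from station import ctrl, vision gives the robot as it stands. The module is installed in compiled form; this text tells all that it offers.
- The arm moves only by the tool move_arm, never from a script. Its argument "deltas" is one flat list of numbers, 6 for each row, row after row: the shift along the tool's x, y, z in m, then the turn, a rotation vector about the tool's x, y, z in rad. A call has 1 to 20 rows; each row is the pose to reach, as a shift and turn from the pose commanded when the call began, along the tool's axes at that moment; what a row does not reach only later rows make up. A row lasts 1/10 s, in which the tool goes at most 50 mm and 8.59 degrees, less where a joint would pass 70% of its speed; a pose out of reach is approached as far as the arm can. A call with a gripper value outside its range is refused whole. "fingers" is the opening, from -1 (shut) to 1 (fully open), set as the call begins (left out, the last holds). The fingers move at their own pace and stop on an object; "squeeze" is the grip in N (left out, the last holds). Time passes only in rows, so rows that repeat a pose let the fingers close. It gives the time, the measured TCP pose, the force and the opening at its end, in the units of the state.
- ctrl.sense(): the state, without advancing time (a new reading comes with each control period).
- vision.camera(name): name is "scene" or "side" or "wrist"; returns the picture (480x640x3 uint8, red, green, blue); there is no depth.
- vision.get_calibration(name): a dict with "camera_matrix" (3x3 intrinsics, pixels), "camera_from_world" (4x4, takes a point from world to camera coordinates). Camera axes: x right, y down, z forward; pixel columns grow to the right and rows downward; lengths in m; the calibration is good to about 2 mm. A picture is of the moment at which its call begins: read the wrist's pose just before it. get_calibration takes no time and is no camera call; for the wrist camera it gives the pose at the moment of the call.
- ctrl.close_job(): hands the job in, once; it reports no verdict.
Trained networks look in the newest picture that a camera, given by its name, has taken for a name from the list of things; names that differ only in an ending like _2 or _b are one class to them, and where a whole thing is asked for, a point or a joint stands for the part that bears it (a point fixed in the world has none). Each returns a list of dicts, best first, with "score" (0 to 1); they miss things now and then, are a little off and sometimes report something else, mostly with a low value. They report only what shows in the picture. A call takes as long as a camera call. They do not tell look-alikes from the thing itself.
- vision.find_in(thing, camera): "point" ([x, y, z] in m, in world coordinates, good to about 4 mm: the middle of the surface that is visible of it).
- vision.spot_point(thing, camera): "point" ([x, y, z] in m, in world coordinates, good to about 4 mm: a listed point, or the origin of a listed thing).
The state is a dict: "t": time; "joint_pos": joint angles; "joint_velocities": joint speeds; "joint_torque": joint torques, N m; "tool_pos": TCP position; "eef_rot": TCP orientation; "contact_force": force on the tool from outside, world axes, zero at the start; "torque": the same for the moment, N m; "width": opening from 0.0 (shut) to 1.0 (fully open).
Only numpy, scipy, OpenCV 4.12 (cv2) and the standard library are available. Lean on these libraries where they do the work, as an engineer would, in place of code of your own. Each camera call takes 0.05 s, during which the arm holds its last target.

### The job

Put the loose orange pipette hanger on the pipette rail: pick it up by its block, enter its slider nose first at the rail's open end, and slide it along, feeling your way, past the spring catch until it has clicked in at the stop. Push gently, never forcing the hanger in the rail or ramming the stop, do not bump the rail with the gripper, and leave the hanger hanging there on its own and the other things on the bench where they are.

Things in the scene. Friction and masses are not known exactly. Their poses are not given: they have to be found in the camera images.
- hanger: Loose pipette hanger, 90 g, standing on the bench: white slider, orange front. It goes in the rail the same side up. z up, +x to the front (fork), slider along y with its nose at -y. Origin: underside, mid-length, in the plane that will lie on the rail's face. Slider y -38..38, x -14..-4, z 0..30 mm. Fork x 38..80, y -20..20, z 0..14. Neck 20 wide, z 10..20, x -4..14.
- hanger_grip (a point): Grasp point of the hanger, with the hanger's axes, at x 26, y 0, z 42 mm of its frame, in the orange grip block: block x 14..38, y -10..10 (20 mm thick), z 0..56. Pinch its two side faces, fingers closing along y; fingertips 19 mm lower clear everything.
- hanger_nose (a point): Tip of the slider's nose (-y end), at x -9, y -38, z 15 mm of the hanger's frame. The nose is rounded 5 mm in plan; the slider's top slopes up from z 19 at the nose (y -38) to a ridge at z 30 (y -24..-16); behind the ridge lies the notch for the catch (z 24, y -16..10), then z 30 to the tail.
- rail: Pipette rail, fixed: aluminium C-channel along y on two posts behind it and a white foot plate. Slot faces +x. Origin on the bench below the rail's face. Channel outside x -18..0, z 210..250; inside x -15..-3, z 214..246: 1 mm to spare round the slider; slot z 223..237. Open end (mouth) at y 200, closed at -242. Grey hangers with pipettes hang at y -120 and -200, up to z 277, forward to x 85.
- rail_mouth (a point): Point at the rail's open end with the rail's axes, 215 mm above the bench. When the slider is centred in the channel the hanger's origin lies on the y line through this point, axes lined up with the rail's. Hangers enter from +y and travel to -y; with the origin at y +38 mm the nose is just at the mouth. No flare at the mouth.
- rail_station (a point): Middle of the stretch where hangers park, 187 mm along -y from rail_mouth, same height and axes. A dark steel stop is clamped here by eye, unmeasured: home is where the hanger's origin is at y -40..+40 mm of this point, to be felt. Sliding takes under 2 N; the catch bump starts 30 mm before home and takes 5 to 9 N; then a click, and 3 mm on a solid stop. A push of 12 N is always enough; 20 N is forcing.
- catch (a joint): Spring catch on the stop: a round-tipped pin, 10 mm across, under a black knob with red ring, sliding up and down over the channel (knob up to 299 mm above the bench). In m: 0 = down with nothing under it, 0.007 to 0.010 while the hanger's ridge passes under it, 0.002 to 0.004 once dropped in the notch behind the ridge: hanger home.
- flask: Bystander: culture flask lying flat, clear with a yellow cap, about 120 x 78 x 28; origin under its middle
- tip_box: Bystander: blue pipette-tip box with a clear lid, 117 x 84 x 62; origin under its middle
- bottle: Bystander: amber bottle with a blue cap, 60 across, 135 tall; origin under its middle
- dishes: Bystander: stack of three clear culture dishes, 90 across, 48 tall; origin under its middle
- loose_pipette: Bystander: pipette with a red button lying on the bench, about 230 long and 34 thick; origin on the bench under its handle
- marker: Bystander: marker pen lying on the bench, 130 long and 16 thick; origin under its middle
- timer: Bystander: flat white bench timer, 62 x 62 x 19; origin under its middle
Not all that is in view belongs to the job. Leave any turquoise look-alike of the hanger alone.

How it is judged:
On the way, in this order (a step that is already met when the one before it is completed fails the run):
1. the slider has entered at the rail's open end and is in the channel (x of hanger in the frame of rail_mouth between -0.004 and 0.004 m and z of hanger in the frame of rail_mouth between -0.004 and 0.004 m and angle between the y axis of hanger and the y axis of rail, either way round below 0.08 rad and angle between hanger's own z axis and vertical below 0.12 rad and y of hanger in the frame of rail_mouth between -0.12 and 0 m), for 0.1 s.
2. the slider's ridge has lifted the spring catch (x of hanger in the frame of rail_mouth between -0.004 and 0.004 m and z of hanger in the frame of rail_mouth between -0.004 and 0.004 m and angle between the y axis of hanger and the y axis of rail, either way round below 0.08 rad and angle between hanger's own z axis and vertical below 0.12 rad and value of joint catch above 0.006 m), for 0.02 s.
At the end, for the whole second after the job is handed in: The hanger hangs in the rail's channel (origin within 4 mm of the channel's line, lined up within 0.08 rad, upright within 0.12 rad), home at the stop with the catch dropped in its notch (catch between 1 and 5.5 mm), let go and at rest (x of hanger in the frame of rail_mouth between -0.004 and 0.004 m and z of hanger in the frame of rail_mouth between -0.004 and 0.004 m and angle between the y axis of hanger and the y axis of rail, either way round below 0.08 rad and angle between hanger's own z axis and vertical below 0.12 rad and value of joint catch between 0.001 and 0.0055 m and y of hanger in the frame of rail_mouth below -0.13 m and linear speed of hanger below 0.02 m/s and contact force between the fingers and hanger below 0.2 N); the robot touches nothing.
It fails at once if the hanger is forced in the rail or against the stop (contact force over 35 N, a push of some 20 N) (contact force between hanger and rail above 35 N).
It fails at once if the robot bumps the rail, its stop or its pipettes (more than 5 N) (contact force between any of the fingers, the arm and rail above 5 N).
It fails at once if a bystander is moved by more than 20 mm (distance of any of flask, tip_box, bottle, dishes, loose_pipette, marker, timer from where it was at the start of the episode above 0.02 m).
It also fails if it takes over 69 s, if anything falls off the work surface, if the arm or the gripper's body presses on something with over 40 N, if the wrist force passes 120 N, or if a joint passes its speed limit or range.

## Working session

There is one attempt and no reset: what is moved stays moved. The work goes in short steps, Python scripts to look and compute and a tool call to move; the robot and the scene stay as the last step left them, time stands still between calls to the robot, and variables do not carry over. Pictures are saved under pics/ and viewed, and the job is handed in when it is done.

Besides the shell and the picture viewer there is one more tool, called after "Call:" as name(argument=value, ...), one argument or row to a line, values as JSON. move_arm: Moves the arm, as the interface text tells. Its arguments: {"type":"object","properties":{"deltas":{"type":"array","items":{"type":"number"}},"fingers":{"type":"number"},"squeeze":{"type":"number"}},"required":["deltas"]}

```bash
mkdir -p pics; ls; cat > h.py <<'E'
from station import ctrl, vision
import numpy as np, cv2
from scipy.spatial.transform import Rotation as R
def snap(cam,name):
    im=vision.camera(cam); cv2.imwrite(f'pics/{name}.png',im[:,:,::-1]); return im
def proj(cam,p):
    c=vision.get_calibration(cam);K=np.array(c['camera_matrix']);T=np.array(c['camera_from_world'])
    q=T[:3,:3]@np.array(p)+T[:3,3]; q=K@q; return q[:2]/q[2]
def tri(obs): # list of (K,T,(u,v))
    A=[]
    for K,T,(u,v) in obs:
        P=np.array(K)@np.array(T)[:3]; A+= [u*P[2]-P[0], v*P[2]-P[1]]
    x=np.linalg.svd(np.array(A))[2][-1]; return x[:3]/x[3]
def KT(cam):
    c=vision.get_calibration(cam);return np.array(c['camera_matrix']),np.array(c['camera_from_world'])
E
python3 - <<'E'
from h import *
np.set_printoptions(precision=4,suppress=True)
s=ctrl.sense();print({k:np.round(v,4) for k,v in s.items()})
for c in ['scene','side','wrist']:
    snap(c,c+'0')
    K,T=KT(c);print(c,K[0,0],-T[:3,:3].T@T[:3,3],T[2,:3])
for c in ['scene','side']:
    for n in ['hanger','hanger_grip','hanger_nose','rail','rail_mouth','rail_station','catch']:
        try: print(c,n,[(np.round(d['point'],4),round(d['score'],2)) for d in vision.spot_point(n,c)])
        except Exception as e: print(c,n,e)
print(ctrl.sense()['t'])
E
```

```text
pics
{'t': np.float64(0.0), 'joint_pos': array([ 1.0713,  0.6001, -0.0026,  1.6001,  0.0018,  0.9429, -0.0798]), 'joint_velocities': array([-0.0003,  0.0015, -0.0004, -0.0001, -0.0002, -0.003 ,  0.0008]), 'joint_torque': array([  0.0002, -76.508 ,   1.497 , -25.2356,  -0.0525,   0.0169,
         0.0002]), 'tool_pos': array([ 0.2972, -0.6607,  0.1863]), 'eef_rot': array([-0.1479, -0.6912, -0.1489,  0.6915]), 'contact_force': array([-0.9223,  0.3956, -0.2068]), 'torque': array([-0.0233, -0.0518, -0.0053]), 'width': np.float64(0.9997)}
scene 522.7858993493893 [1.3154 0.6482 0.8206] [-0.6294 -0.5516 -0.5473]
side 529.940695342828 [0.4367 1.2942 0.982 ] [ 0.0694 -0.8454 -0.5296]
wrist 355.4862561727914 [ 0.3672 -0.6285  0.3853] [-0.2524 -0.1129 -0.961 ]
scene hanger [(array([0.4737, 0.2955, 0.0009]), 0.77), (array([0.5042, 0.4214, 0.0015]), 0.73), (array([ 0.7715, -0.1087, -0.002 ]), 0.51)]
scene hanger_grip [(array([0.5004, 0.303 , 0.041 ]), 0.82), (array([0.5223, 0.4421, 0.0398]), 0.8)]
scene hanger_nose [(array([0.5139, 0.3836, 0.0132]), 0.71), (array([0.4794, 0.2568, 0.0111]), 0.61)]

[... 303 characters left out ...]
ose_pipette, marker, rail, rail_mouth, rail_station, timer, tip_box
side hanger [(array([ 0.4966,  0.4233, -0.0065]), 0.96), (array([0.4722, 0.2905, 0.0032]), 0.74)]
side hanger_grip [(array([0.5217, 0.4364, 0.0423]), 0.62)]
side hanger_nose [(array([0.4787, 0.2577, 0.0115]), 0.77), (array([ 0.5408, -0.1085,  0.2099]), 0.25)]
side rail [(array([ 0.5454, -0.1238, -0.004 ]), 0.94), (array([ 0.6309, -0.4717, -0.    ]), 0.42)]
side rail_mouth [(array([0.5641, 0.0772, 0.2107]), 0.84)]
side rail_station [(array([ 0.5455, -0.1075,  0.2113]), 0.68)]
side catch it knows: bottle, dishes, flask, hanger, hanger_grip, hanger_nose, loose_pipette, marker, rail, rail_mouth, rail_station, timer, tip_box
0.75
```

View pics/scene0.png

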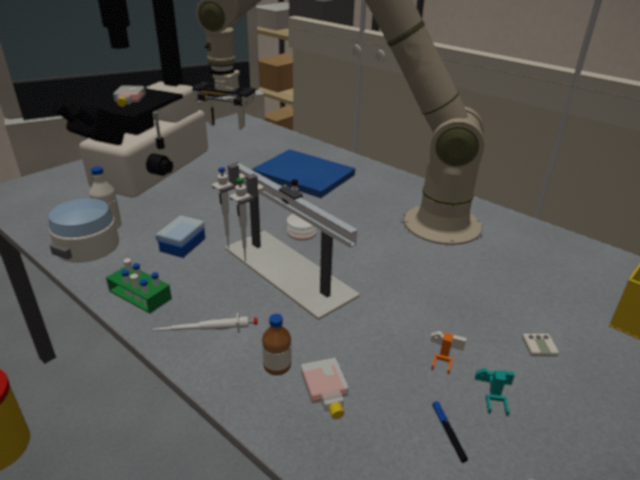

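View pics/side0.png

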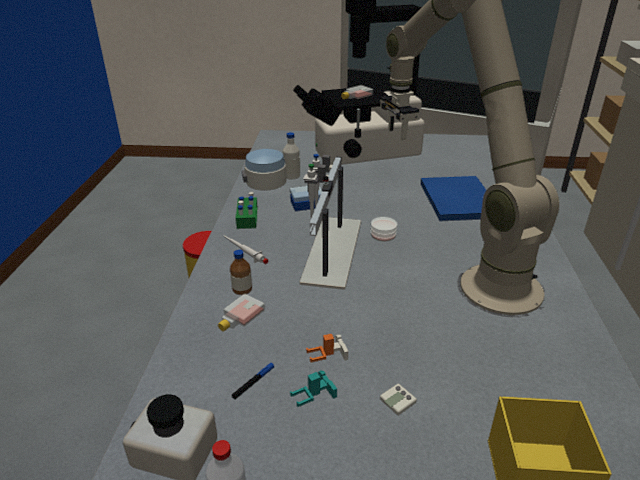

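View pics/wrist0.png

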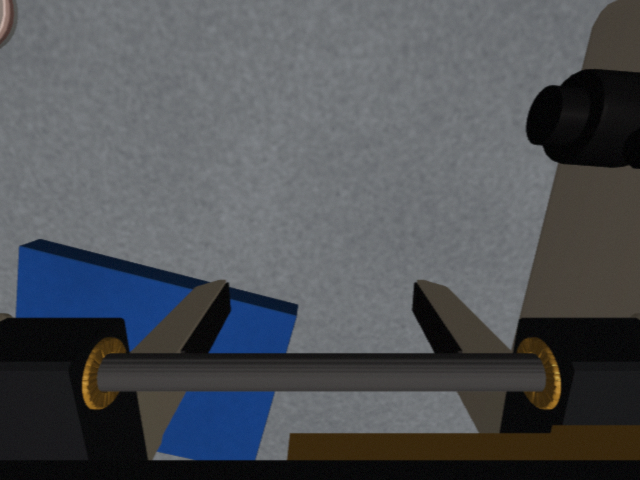

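Orange hanger: scene (446,345), side (328,347); the turquoise one is the look-alike. Rail mouth: scene (352,238), side (313,228). Next I'll plan a move to view the hanger from above.

```bash
cat >> h.py <<'E'
def Rdown(yaw_y):
    "tool rotation: x down, y at world angle yaw_y"
    y=np.array([np.cos(yaw_y),np.sin(yaw_y),0]);x=np.array([0,0,-1.]);return np.c_[x,y,np.cross(x,y)]
def cur():
    s=ctrl.sense(); return np.array(s['tool_pos']),R.from_quat(np.roll(s['eef_rot'],-1)).as_matrix()
def delta(p0,R0,p,Rt):
    return np.r_[R0.T@(np.array(p)-p0), R.from_matrix(R0.T@Rt).as_rotvec()]
E
python3 - <<'E'
from h import *
np.set_printoptions(precision=4,suppress=True)
p,Rt=cur();print(p);print(Rt)
K,T=KT('wrist');c=-T[:3,:3].T@T[:3,3];print('cam in tool',Rt.T@(c-p), Rt.T@T[2,:3])
for n in ['bottle','flask','tip_box','dishes','loose_pipette','marker','timer']:
    print(n,[(np.round(d['point'],3),round(d['score'],2)) for d in vision.spot_point(n,'scene')[:2]])
E
```

```text
[ 0.2975 -0.6612  0.1871]
[[-0.      0.4103 -0.9119]
 [-0.0001 -0.9119 -0.4103]
 [-1.      0.0001  0.    ]]
cam in tool [-0.1988 -0.001  -0.077 ] [0.961  0.0005 0.2764]
bottle [(array([0.776, 0.06 , 0.   ]), 0.78)]
flask [(array([0.75 , 0.174, 0.004]), 0.71)]
tip_box [(array([ 0.632, -0.476,  0.002]), 0.81)]
dishes [(array([ 0.344, -0.278,  0.002]), 0.64)]
loose_pipette [(array([ 0.769, -0.113, -0.002]), 0.67)]
marker [(array([ 0.674,  0.415, -0.002]), 0.63)]
timer [(array([ 0.331,  0.445, -0.   ]), 0.9)]
```

```bash
python3 - <<'E'
from h import *
np.set_printoptions(precision=3,suppress=True)
p,Rt=cur()
for q,f in [((.3,-.66,.42),-1.149),((.46,-.35,.42),-1.15),((.55,0,.42),-1.18),((.51,.30,.42),-1.2),((.51,.30,.24),-1.2)]:
    print(q,delta(p,Rt,q,Rdown(f)))
E
```

```text
(0.3, -0.66, 0.42) [-0.233 -0.    -0.003  0.001  0.     0.   ]
(0.46, -0.35, 0.42) [-0.233 -0.217 -0.276  0.002  0.     0.   ]
(0.55, 0, 0.42) [-0.233 -0.499 -0.502  0.032  0.     0.   ]
(0.51, 0.3, 0.42) [-0.233 -0.789 -0.588  0.052  0.     0.   ]
(0.51, 0.3, 0.24) [-0.053 -0.789 -0.588  0.052  0.     0.   ]
```

Call:
move_arm(
  deltas=[-0.045,0,0,0,0,0,-0.09,0,0,0,0,0,-0.135,0,0,0,0,0,-0.18,0,0,0,0,0,-0.225,0,0,0,0,0,-0.233,-0.03,-0.03,0,0,0,-0.233,-0.06,-0.07,0,0,0,-0.233,-0.09,-0.105,0,0,0,-0.233,-0.12,-0.14,0,0,0,-0.233,-0.15,-0.175,0,0,0,-0.233,-0.18,-0.21,0,0,0,-0.233,-0.21,-0.245,0,0,0,-0.233,-0.24,-0.28,0,0,0,-0.233,-0.27,-0.305,0,0,0,-0.233,-0.305,-0.335,0,0,0,-0.233,-0.34,-0.365,0,0,0,-0.233,-0.375,-0.395,0.01,0,0,-0.233,-0.41,-0.425,0.02,0,0,-0.233,-0.445,-0.455,0.03,0,0,-0.233,-0.48,-0.485,0.03,0,0],
  fingers=1,
)

```text
t: 3.1
tool_pos: [0.5429, -0.0226, 0.4205]
eef_rot: [0.138, 0.694, 0.138, -0.693]
contact_force: [1.5, 0.1, -0.1]
width: 0.999
```

```bash
python3 - <<'E'
from h import *
np.set_printoptions(precision=3,suppress=True)
p,Rt=cur(); s=ctrl.sense();print(p,s['t'],np.round(s['joint_pos'],3),s['contact_force'])
snap('wrist','w1')
print([(np.round(d['point'],4),round(d['score'],2)) for d in vision.spot_point('rail_mouth','wrist')])
for q,f in [((.51,.30,.42),-1.2),((.51,.30,.24),-1.2)]:
    print(q,delta(p,Rt,q,Rdown(f)))
E
```

```text
[ 0.543 -0.023  0.42 ] 3.1 [ 0.191  0.198 -0.315  1.669  0.064  1.284 -1.315] [ 1.458  0.107 -0.1  ]
[(array([0.565, 0.076, 0.211]), 0.85), (array([ 0.543, -0.109,  0.213]), 0.61)]
(0.51, 0.3, 0.42) [ 0.    -0.311 -0.093  0.021 -0.001 -0.   ]
(0.51, 0.3, 0.24) [ 0.18  -0.311 -0.093  0.021 -0.001 -0.   ]
```

Call:
move_arm(
  deltas=[0,-0.042,-0.012,0,0,0,0,-0.084,-0.025,0,0,0,0,-0.126,-0.038,0,0,0,0,-0.168,-0.05,0,0,0,0,-0.21,-0.063,0.01,0,0,0,-0.252,-0.076,0.02,0,0,0.02,-0.285,-0.085,0.021,0,0,0.06,-0.305,-0.09,0.021,0,0,0.1,-0.311,-0.093,0.021,0,0,0.14,-0.311,-0.093,0.021,0,0,0.16,-0.311,-0.093,0.021,0,0,0.16,-0.311,-0.093,0.021,0,0],
)

```text
t: 4.4
tool_pos: [0.5086, 0.2967, 0.2572]
eef_rot: [-0.131, -0.693, -0.13, 0.697]
contact_force: [0.0, -0.5, 0.2]
width: 0.999
```

View pics/w1.png

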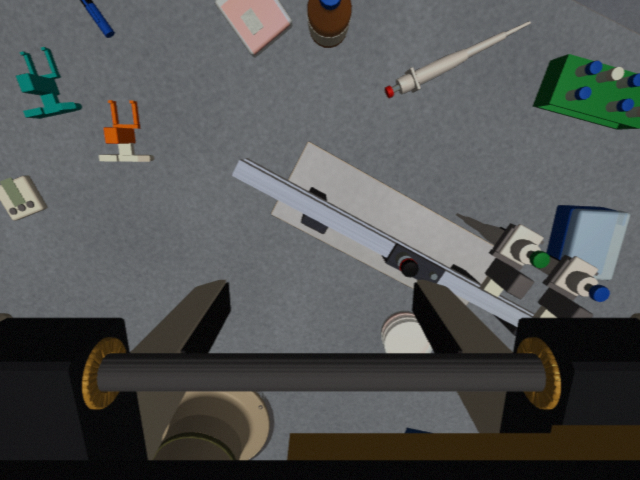

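```bash
python3 - <<'E'
from h import *
np.set_printoptions(precision=4,suppress=True)
p,Rt=cur(); s=ctrl.sense();print(p,s['t'],np.round(s['joint_pos'],3))
snap('wrist','w2')
K,T=KT('wrist');np.savez('w2.npz',K=K,T=T)
for n in ['hanger','hanger_grip','hanger_nose']:
  print(n,[(np.round(d['point'],4),round(d['score'],2)) for d in vision.spot_point(n,'wrist')])
E
```

```text
[0.5086 0.2967 0.2572] 4.4 [-0.297  0.397 -0.457  1.815  0.206  0.982 -2.038]
hanger [(array([ 0.476 ,  0.2936, -0.0017]), 0.92), (array([ 0.5056,  0.4184, -0.0021]), 0.72)]
hanger_grip [(array([0.4968, 0.3052, 0.0419]), 0.95), (array([0.5231, 0.4344, 0.0456]), 0.7), (array([0.7726, 0.0605, 0.0012]), 0.2)]
hanger_nose [(array([0.4767, 0.2519, 0.0144]), 0.75), (array([0.5121, 0.3841, 0.0159]), 0.55)]
```

View pics/w2.png

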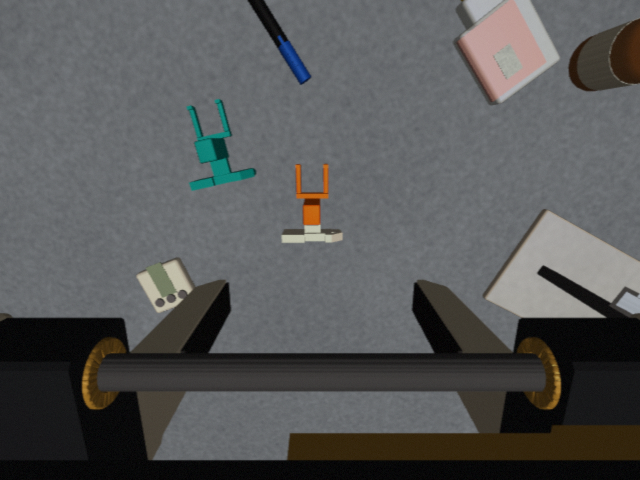

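```bash
python3 - <<'E'
from h import *
im=cv2.imread('pics/w2.png')
cv2.imwrite('pics/w2z.png',cv2.resize(im[150:255,265:360],None,fx=6,fy=5.7,interpolation=cv2.INTER_CUBIC)) 
for n,(a,b) in {'scene':(445,350),'side':(328,347)}.items():
    im=cv2.imread(f'pics/{n}0.png');cv2.imwrite(f'pics/{n}z.png',cv2.resize(im[b-30:b+30,a-40:a+40],None,fx=8,fy=8,interpolation=cv2.INTER_CUBIC))
E
```

```text
(no output)
```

View pics/w2z.png

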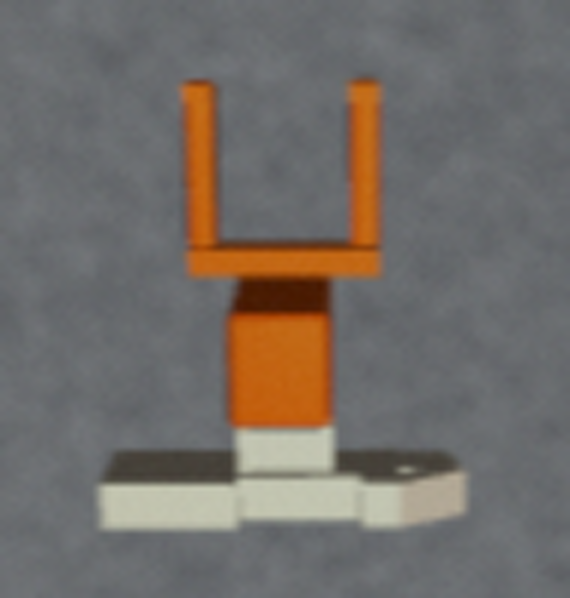

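View pics/scenez.png

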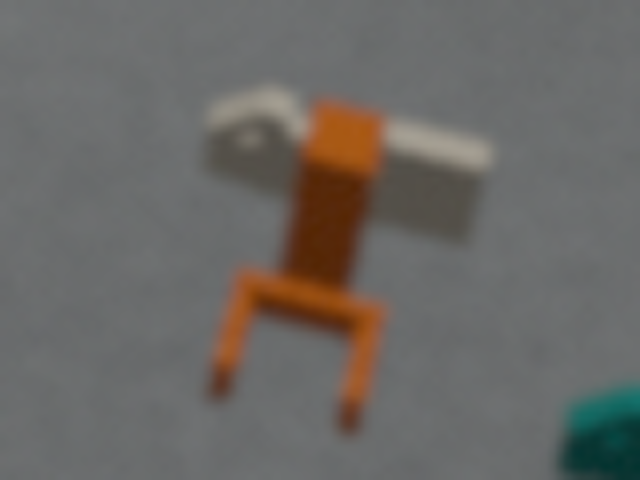

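View pics/sidez.png

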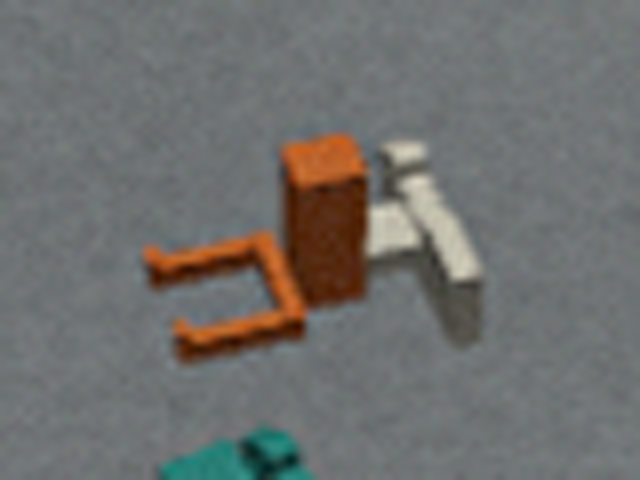

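```bash
cat > fit.py <<'E'
from h import *
from scipy.optimize import least_squares
np.set_printoptions(precision=4,suppress=True)
d=np.load('w2.npz')
W=[((231,313),(38,10,56)),((331,313),(38,-10,56)),((331,427),(14,-10,56)),((229,427),(14,10,56)),((100,484),(-4,38,30)),((100,528),(-14,38,30)),((238,528),(-14,10,30)),((182,82),(80,20,14)),((382,82),(80,-20,14))]
S=[((316,100),(14,-10,56)),((384,117),(14,10,56)),((372,178),(38,10,56)),((303,160),(38,-10,56))]
D=[((280,143),(38,-10,56)),((350,135),(14,-10,56)),((368,175),(14,10,56)),((297,187),(38,10,56))]
views={'w':(d['K'],d['T'],[(((u+.5)/6-.5+265,(v+.5)/5.7-.5+150),np.array(m)/1e3) for (u,v),m in W])}
for n,cam,L,o in [('s','scene',S,(405,320)),('d','side',D,(288,317))]:
    K,T=KT(cam);views[n]=(K,T,[(((u+.5)/8-.5+o[0],(v+.5)/8-.5+o[1]),np.array(m)/1e3) for (u,v),m in L])
def res(q,vs):
    r=[];Rz=R.from_euler('z',q[3]).as_matrix()
    for v in vs:
        K,T,L=views[v]
        for uv,m in L:
            c=K@(T[:3,:3]@(Rz@m+q[:3])+T[:3,3]); r+=list(c[:2]/c[2]-uv)
    return np.array(r)
for vs in ['w','sd','wsd','ws','wd']:
    f=least_squares(res,[.475,.293,0,.37],args=(vs,));q=f.x
    print(vs,q,np.sqrt(np.mean(f.fun**2)),np.abs(f.fun).max())
print('grip',q[:3]+R.from_euler('z',q[3]).as_matrix()@[.026,0,.042])
E
python3 fit.py
```

```text
w [0.4751 0.2968 0.0033 0.3742] 0.29153009828861887 0.7654367764509402
sd [ 0.4754  0.2928 -0.0028  0.3704] 0.4686050745958979 0.9251431210227565
wsd [ 0.4747  0.2962 -0.0004  0.3749] 0.7926896278734219 2.17871336811686
ws [ 0.4741  0.2961 -0.0026  0.375 ] 0.7968483284432475 2.1340781493955205
wd [0.4749 0.2967 0.0026 0.3735] 0.29886088341386224 0.7606071137365689
grip [0.4991 0.3062 0.0446]
```

```bash
python3 - <<'E'
from h import *
np.set_printoptions(precision=4,suppress=True)
p,Rt=cur()
for q,f in [((.4992,.3055,.12),-1.197),((.4992,.3055,.032),-1.197)]:
    print(q,delta(p,Rt,q,Rdown(f)))
E
```

```text
(0.4992, 0.3055, 0.12) [ 0.1418 -0.0103  0.0085 -0.0025 -0.0025  0.0004]
(0.4992, 0.3055, 0.032) [ 0.2298 -0.0103  0.0087 -0.0025 -0.0025  0.0004]
```

Call:
move_arm(
  deltas=[0.03,-0.004,0.003,0,0,0,0.07,-0.01,0.008,0,0,0,0.11,-0.01,0.009,0,0,0,0.14,-0.01,0.009,0,0,0,0.14,-0.01,0.009,0,0,0,0.14,-0.01,0.009,0,0,0],
)

```text
t: 5.2
tool_pos: [0.4984, 0.3051, 0.1215]
eef_rot: [0.13, 0.695, 0.131, -0.695]
contact_force: [1.7, 0.1, 0.3]
width: 1.001
```

```bash
python3 - <<'E'
from h import *
np.set_printoptions(precision=4,suppress=True)
p,Rt=cur(); s=ctrl.sense();print(p,s['t'],np.round(s['joint_pos'],3))
im=snap('wrist','w3')
K,T=KT('wrist');np.savez('w3.npz',K=K,T=T)
for m in [(38,10,56),(38,-10,56),(14,-10,56),(14,10,56)]:
    P=np.array([.475,.296,0])+R.from_euler('z',.374).as_matrix()@(np.array(m)/1e3)
    print(m,proj('wrist',P))
print(delta(p,Rt,(.4992,.3055,.032),Rdown(-1.197)))
E
```

```text
[0.4984 0.3051 0.1215] 5.2 [-0.371  0.54  -0.399  1.972  0.32   0.689 -2.167]
(38, 10, 56) [309.2102 227.1474]
(38, -10, 56) [335.2929 227.0819]
(14, -10, 56) [335.0354 256.8168]
(14, 10, 56) [309.5664 256.8791]
[ 0.0895 -0.     -0.0008 -0.002  -0.0012  0.0003]
```

View pics/w3.png

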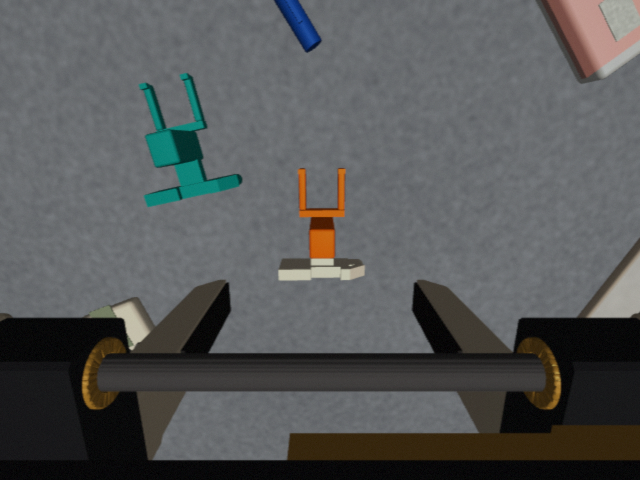

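Call:
move_arm(
  deltas=[0.04,0,0,0,0,0,0.075,0,0,0,0,0,0.089,0,0,0,0,0,0.089,0,0,0,0,0,0.089,0,0,0,0,0],
)

```text
t: 5.75
tool_pos: [0.4986, 0.3053, 0.0327]
eef_rot: [0.13, 0.696, 0.131, -0.694]
contact_force: [-0.8, 0.2, 0.3]
width: 0.997
```

Call:
move_arm(
  deltas=[0,0,0,0,0,0,0,0,0,0,0,0,0,0,0,0,0,0,0,0,0,0,0,0,0,0,0,0,0,0,0,0,0,0,0,0,0,0,0,0,0,0,0,0,0,0,0,0],
  fingers=-1,
  squeeze=20,
)

```text
t: 6.55
tool_pos: [0.4976, 0.3045, 0.031]
eef_rot: [-0.131, -0.695, -0.131, 0.695]
contact_force: [0.8, -0.2, 0.4]
width: 0.361
```

```bash
python3 - <<'E'
from h import *
np.set_printoptions(precision=4,suppress=True)
p,Rt=cur(); s=ctrl.sense();print(p,s['t'],np.round(s['joint_pos'],3),s['contact_force'],s['width'],s['width']*93)
im=snap('wrist','w4')
E
```

```text
[0.4976 0.3045 0.031 ] 6.55 [-0.431  0.662 -0.32   2.034  0.41   0.506 -2.248] [ 0.7721 -0.1999  0.4382] 0.36079027225761584 33.55349531995827
```

View pics/w4.png

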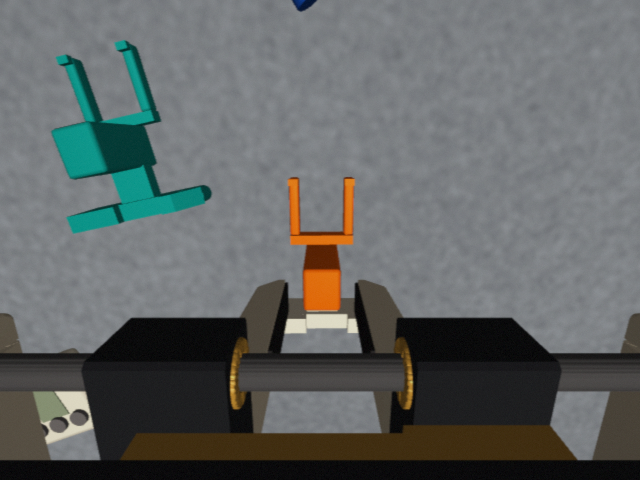

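Not shut yet (still 33 mm). I'll keep closing.

Call:
move_arm(
  deltas=[0,0,0,0,0,0,0,0,0,0,0,0,0,0,0,0,0,0,0,0,0,0,0,0,0,0,0,0,0,0],
)

```text
t: 7.1
tool_pos: [0.4976, 0.3045, 0.0311]
eef_rot: [-0.131, -0.695, -0.131, 0.695]
contact_force: [-0.1, -0.1, -0.1]
width: 0.01
```

```bash
python3 - <<'E'
from h import *
np.set_printoptions(precision=4,suppress=True)
p,Rt=cur(); s=ctrl.sense();print(p,s['t'],s['contact_force'],s['width'],s['width']*93)
E
```

```text
[0.4976 0.3045 0.0311] 7.1 [-0.1306 -0.0771 -0.1493] 0.009723041627065216 0.904242871317065
```

```bash
python3 - <<'E'
from h import *
im=snap('wrist','w5');snap('side','s5');print(ctrl.sense()['width'])
im=cv2.imread('pics/s5.png');cv2.imwrite('pics/s5z.png',cv2.resize(im[270:410,240:420],None,fx=4,fy=4,interpolation=cv2.INTER_CUBIC))
E
```

```text
0.005247431840070873
```

View pics/w5.png

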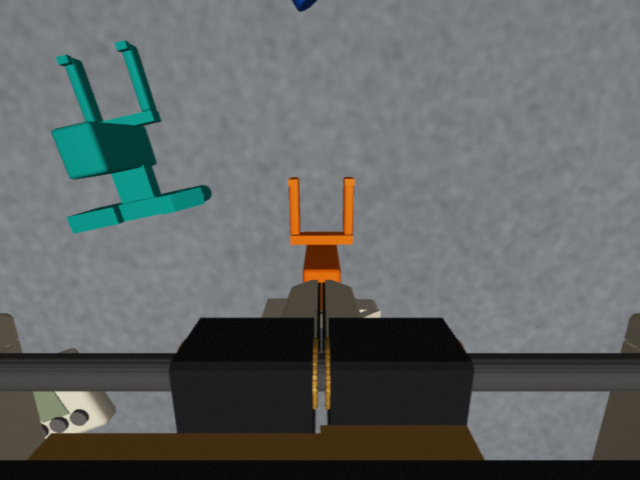

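View pics/s5z.png

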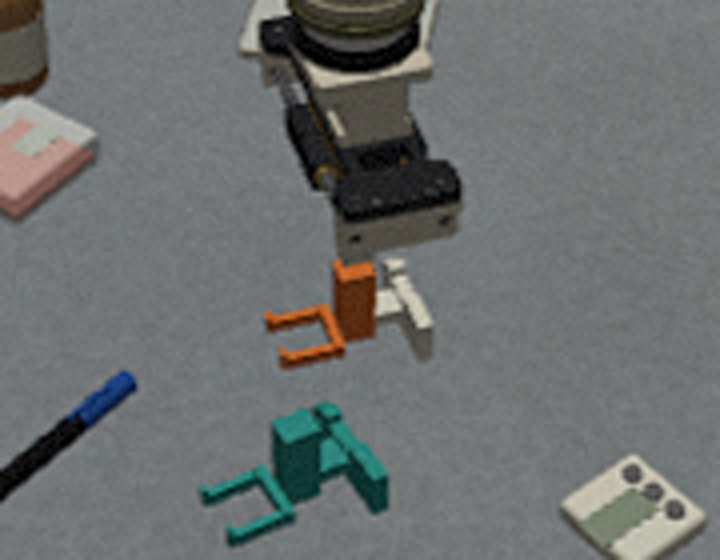

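```bash
python3 - <<'E'
from h import *
np.set_printoptions(precision=1,suppress=True)
p,Rt=cur();print(p*1000,ctrl.sense()['t'])
for c in ['side','scene','wrist']:
  for a in [-100,-80,-60,-40,-20,-11,0,8]:
    print(c,a,proj(c,p+Rt[:,0]*a/1000))
snap('scene','sc5')
im=cv2.imread('pics/sc5.png');cv2.imwrite('pics/sc5z.png',cv2.resize(im[250:390,370:530],None,fx=4,fy=4,interpolation=cv2.INTER_CUBIC))
E
```

```text
[497.6 304.5  31.1] 7.2
side -100 [328.7 314. ]
side -80 [328.6 320.2]
side -60 [328.6 326.3]
side -40 [328.6 332.4]
side -20 [328.5 338.3]
side -11 [328.5 341. ]
side 0 [328.5 344.2]
side 8 [328.5 346.5]
scene -100 [454.8 308.5]
scene -80 [453.2 315.9]
scene -60 [451.7 323.1]
scene -40 [450.2 330.3]
scene -20 [448.7 337.2]
scene -11 [448.  340.3]
scene 0 [447.3 344.1]
scene 8 [446.7 346.8]
wrist -100 [324.  384.1]
wrist -80 [323.5 349.3]
wrist -60 [323.2 323.2]
wrist -40 [322.9 302.9]
wrist -20 [322.7 286.6]
wrist -11 [322.6 280.3]
wrist 0 [322.5 273.3]
wrist 8 [322.4 268.6]
```

View pics/sc5z.png

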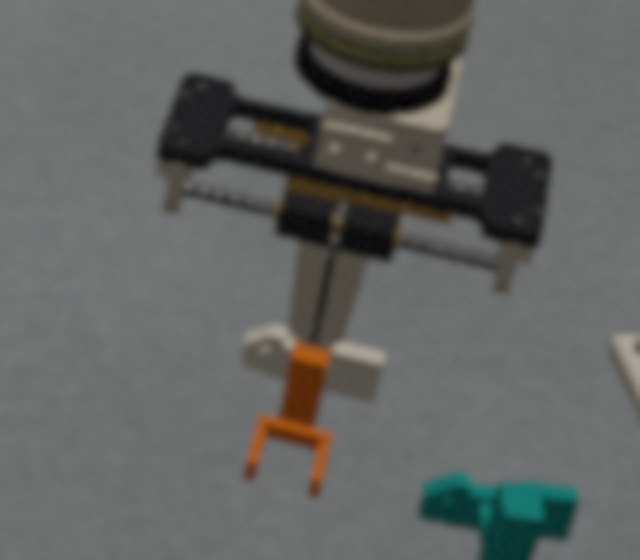

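The fingers closed above the block. Scene and wrist views both put the tips roughly 30 mm higher than the text's geometry says. I'll reopen and measure the tip offset.

Call:
move_arm(
  deltas=[0,0,0,0,0,0,0,0,0,0,0,0,0,0,0,0,0,0,0,0,0,0,0,0,0,0,0,0,0,0,0,0,0,0,0,0],
  fingers=0.2,
)

```text
t: 7.85
tool_pos: [0.4976, 0.3045, 0.0311]
eef_rot: [-0.131, -0.695, -0.131, 0.695]
contact_force: [-0.8, 0.9, 0.2]
width: 0.47
```

```bash
python3 - <<'E'
from h import *
np.set_printoptions(precision=4,suppress=True)
p,Rt=cur(); s=ctrl.sense();print(p,s['t'],s['contact_force'],s['width']*93)
for c in ['wrist','scene','side']: snap(c,c+'6')
im=cv2.imread('pics/scene6.png');cv2.imwrite('pics/sc6z.png',cv2.resize(im[250:390,370:530],None,fx=5,fy=5,interpolation=cv2.INTER_CUBIC)[:600])
im=cv2.imread('pics/side6.png');cv2.imwrite('pics/s6z.png',cv2.resize(im[290:370,270:390],None,fx=6,fy=6,interpolation=cv2.INTER_CUBIC))
E
```

```text
[0.4976 0.3045 0.0311] 7.85 [-0.7987  0.8623  0.1749] 43.70969062868649
```

View pics/wrist6.png

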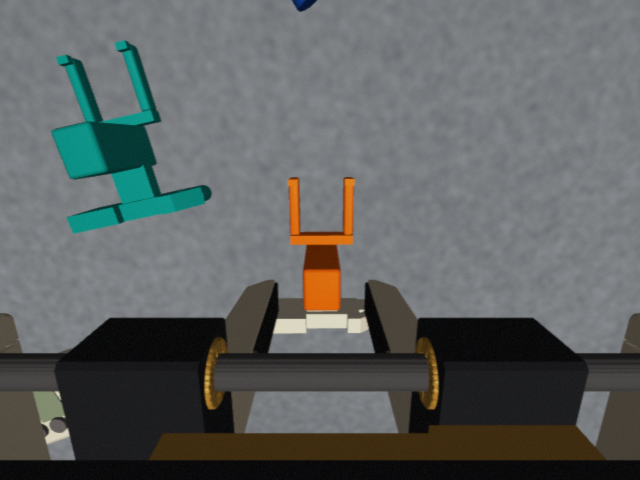

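View pics/sc6z.png

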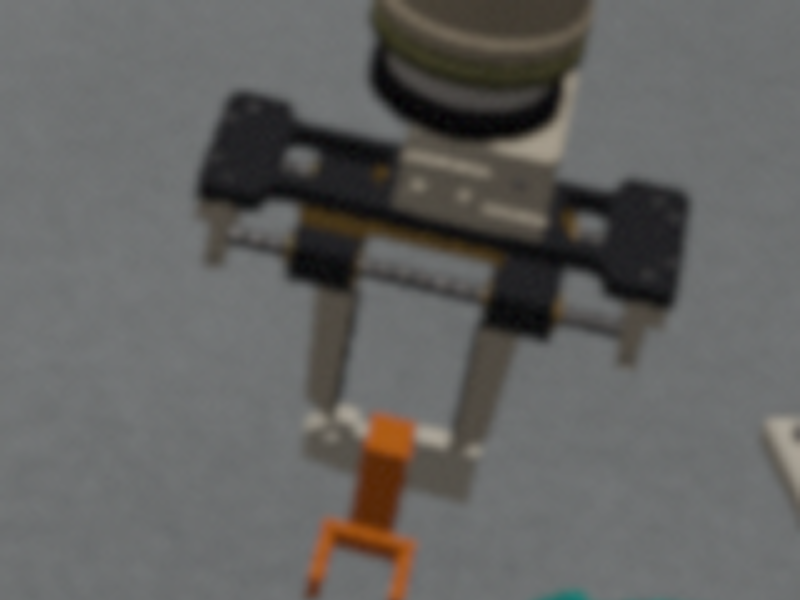

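View pics/s6z.png

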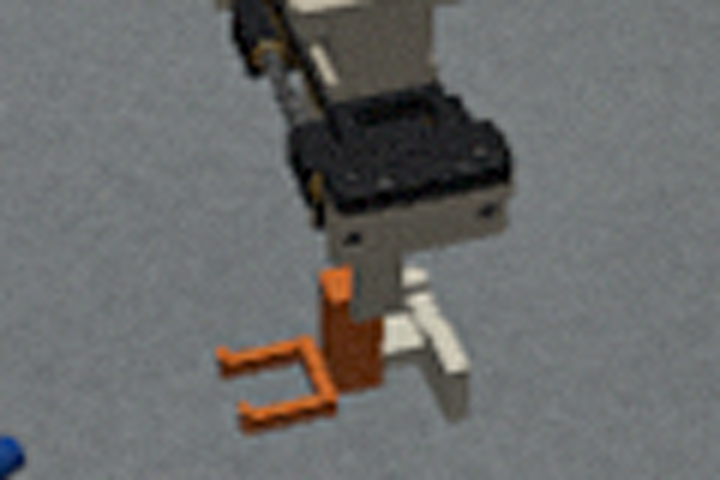

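```bash
python3 - <<'E'
from h import *
np.set_printoptions(precision=1,suppress=True)
p,Rt=cur()
k={c:KT(c) for c in ['scene','side','wrist']}
x=tri([(*k['scene'],(463.4,339.4)),(*k['side'],(332.5,342.5))]);print('ss',x*1e3,Rt.T@(x-p)*1e3)
for w in [(270,283)]:
    for o in [('scene',(463.4,339.4)),('side',(332.5,342.5))]:
        x=tri([(*k[o[0]],o[1]),(*k['wrist'],w)]);print(o[0],x*1e3,Rt.T@(x-p)*1e3)
E
```

```text
ss [487.4 331.8  59.7] [-28.6 -29.1  -0.4]
scene [491.6 333.9  59.5] [-28.4 -29.5  -5.1]
side [488.2 329.9  60.1] [-29.  -27.   -0.4]
```

Three views agree: the fingertips are about 28.5 mm *behind* the reported TCP, where the text says 8 mm ahead, so I'll work to the measured geometry. I'll descend 36 mm more, watching the force.

Call:
move_arm(
  deltas=[0.008,0,-0.001,0,0,0,0.016,0,-0.002,0,0,0,0.022,0,-0.002,0,0,0,0.022,0,-0.002,0,0,0],
)

```text
t: 8.4
tool_pos: [0.4989, 0.3049, 0.0078]
eef_rot: [-0.131, -0.694, -0.131, 0.696]
contact_force: [-0.1, -0.1, 0.5]
width: 0.601
```

```bash
python3 - <<'E'
from h import *
np.set_printoptions(precision=4,suppress=True)
p,Rt=cur(); s=ctrl.sense();print(p,s['t'],s['contact_force'],s['width']*93)
snap('wrist','w7');snap('side','side7')
im=cv2.imread('pics/side7.png');cv2.imwrite('pics/s7z.png',cv2.resize(im[290:370,270:390],None,fx=6,fy=6,interpolation=cv2.INTER_CUBIC))
E
```

```text
[0.4989 0.3049 0.0078] 8.4 [-0.0559 -0.1486  0.5243] 55.873583806818196
```

View pics/s7z.png

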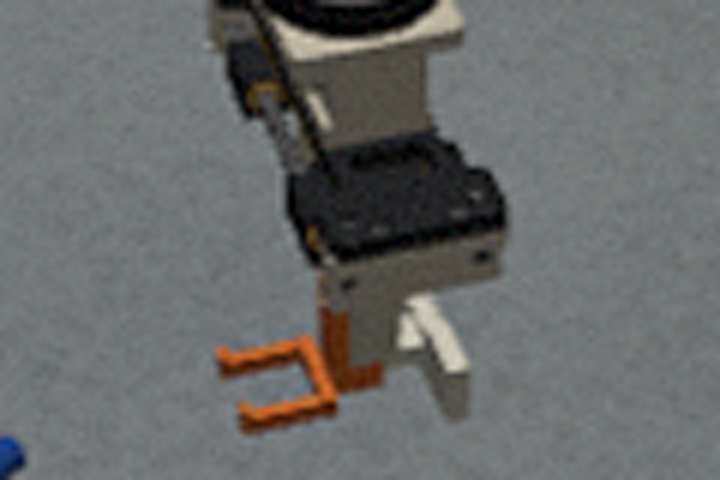

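View pics/w7.png

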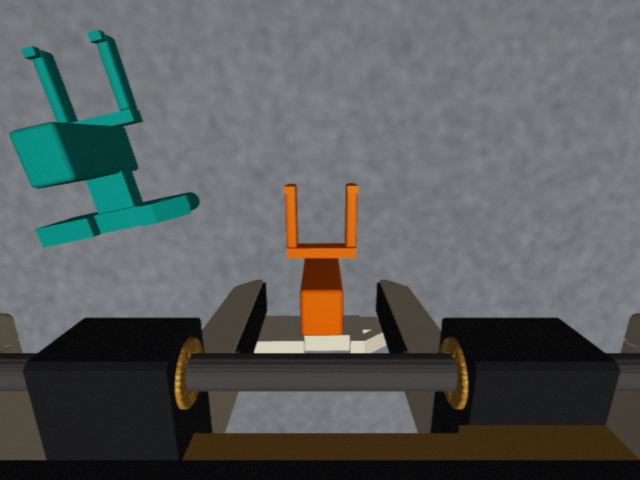

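Call:
move_arm(
  deltas=[0.006,0,0,0,0,0,0.013,0,0,0,0,0,0.013,0,0,0,0,0],
)

```text
t: 8.8
tool_pos: [0.4991, 0.3049, -0.0048]
eef_rot: [-0.131, -0.695, -0.131, 0.695]
contact_force: [-0.4, -0.3, 0.2]
width: 0.598
```

Call:
move_arm(
  deltas=[0,0,0,0,0,0,0,0,0,0,0,0,0,0,0,0,0,0,0,0,0,0,0,0,0,0,0,0,0,0,0,0,0,0,0,0,0,0,0,0,0,0,0,0,0,0,0,0,0,0,0,0,0,0,0,0,0,0,0,0],
  fingers=-1,
  squeeze=20,
)

```text
t: 9.8
tool_pos: [0.4996, 0.3053, -0.0038]
eef_rot: [0.131, 0.695, 0.131, -0.695]
contact_force: [-0.5, -1.4, 2.5]
width: 0.214
```

```bash
python3 - <<'E'
from h import *
np.set_printoptions(precision=4,suppress=True)
p,Rt=cur(); s=ctrl.sense();print(p,s['t'],np.round(s['joint_pos'],3),s['contact_force'],s['width']*93)
im=snap('wrist','w8')
E
```

```text
[ 0.4996  0.3053 -0.0038] 9.8 [-0.457  0.715 -0.281  2.045  0.442  0.439 -2.275] [-0.5141 -1.4353  2.4561] 19.916221502156404
```

View pics/w8.png

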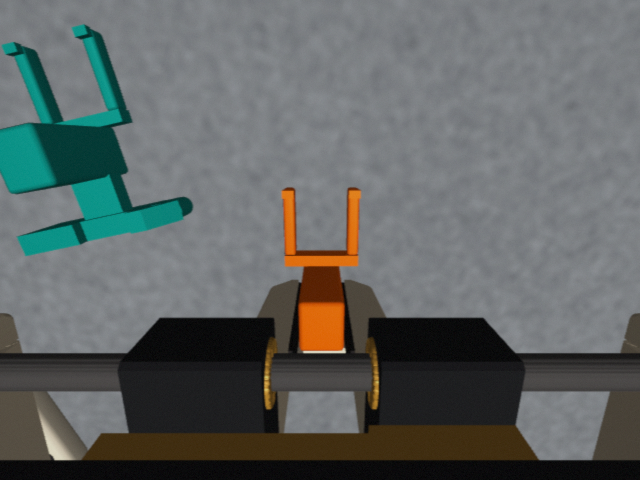

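Gripped at 19.9 mm, which matches the 20 mm block. Lifting and checking.

Call:
move_arm(
  deltas=[-0.005,0,0,0,0,0,-0.015,0,0,0,0,0,-0.035,0,0,0,0,0,-0.06,0,0,0,0,0,-0.09,0,0,0,0,0,-0.12,0,0,0,0,0,-0.15,0,0,0,0,0,-0.18,0,0,0,0,0,-0.2,0,0,0,0,0,-0.21,0,0,0,0,0,-0.215,0,0,0,0,0,-0.215,0,0,0,0,0,-0.215,0,0,0,0,0],
)

```text
t: 11.15
tool_pos: [0.4991, 0.3049, 0.2101]
eef_rot: [-0.131, -0.694, -0.131, 0.695]
contact_force: [0.9, 0.7, -0.7]
width: 0.215
```

```bash
python3 - <<'E'
from h import *
np.set_printoptions(precision=4,suppress=True)
p,Rt=cur(); s=ctrl.sense();print(p,s['t'],np.round(s['joint_pos'],3),s['contact_force'],s['width']*93)
print(R.from_matrix(Rdown(-1.197).T@Rt).as_rotvec())
for c in ['wrist','side','scene']: 
    snap(c,c+'9');K,T=KT(c);np.savez(c+'9.npz',K=K,T=T,p=p,R=Rt)
im=cv2.imread('pics/wrist9.png');cv2.imwrite('pics/w9z.png',cv2.resize(im[170:370,240:400],None,fx=3,fy=3,interpolation=cv2.INTER_CUBIC))
o=proj('side',p);print(o);u,v=o.astype(int)
im=cv2.imread('pics/side9.png');cv2.imwrite('pics/s9z.png',cv2.resize(im[v-50:v+40,u-60:u+60],None,fx=6,fy=6,interpolation=cv2.INTER_CUBIC));print(u,v)
E
```

```text
[0.4991 0.3049 0.2101] 11.15 [-0.322  0.439 -0.455  1.882  0.245  0.877 -2.097] [ 0.8767  0.6944 -0.6654] 19.98008633154029
[ 0.0019 -0.0016  0.0003]
[328.1949 288.2758]
328 288
```

View pics/w9z.png

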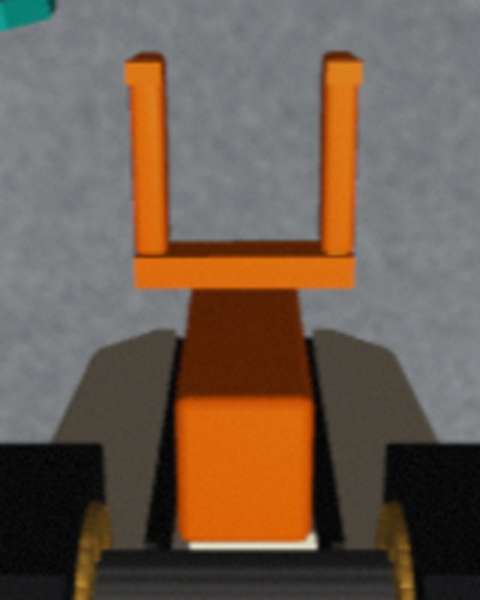

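View pics/s9z.png

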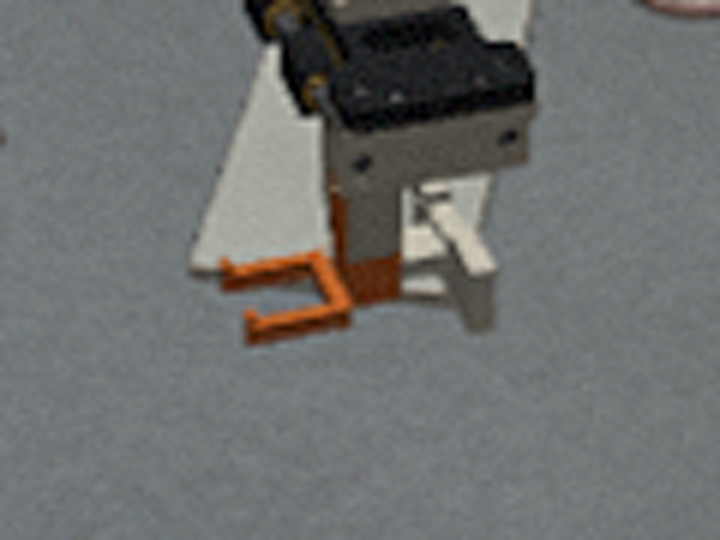

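```bash
python3 - <<'E'
from h import *
from scipy.optimize import least_squares
np.set_printoptions(precision=4,suppress=True)
d=np.load('wrist9.npz');K,T,p,Rt=[d[k] for k in 'KTpR']
L=[((178,397),(38,10,56)),((312,397),(38,-10,56)),((312,541),(14,-10,56)),((178,541),(14,10,56)),((127,57),(80,20,14)),((361,57),(80,-20,14))]
# hanger axes in tool: hx=-z, hy=-y, hz=-x
H=np.array([[0,0,-1],[0,-1,0],[-1,0,0.]])
def res(q,L,full=False):
    r=[]
    for (u,v),m in L:
        uv=np.array([(u+.5)/3-.5+240,(v+.5)/3-.5+170])
        m=np.array(m)/1e3
        if not full: t=np.array([-.0038,q[1],q[0]]);Q=R.from_rotvec([q[2],0,0]).as_matrix()
        else: t=q[:3];Q=R.from_rotvec(q[3:]).as_matrix()
        c=K@(T[:3,:3]@(p+Rt@(Q@H@m+t))+T[:3,3]);r+=list(c[:2]/c[2]-uv)
    return np.array(r)
for l in [L[:4],L]:
    f=least_squares(res,[.026,0,0],args=(l,));print(f.x,f.fun.reshape(-1,2))
f=least_squares(lambda q:res(q,L,True),[-.004,0,.026,0,0,0]);print(f.x,f.fun)
E
```

```text
[ 0.0277 -0.0008  0.0001] [[-1.0714 -0.5642]
 [ 1.0832 -0.5789]
 [ 0.0906  0.6391]
 [-0.1026  0.6568]]
[ 0.0275 -0.0008 -0.0013] [[-1.1408 -0.837 ]
 [ 1.0259 -0.9134]
 [ 0.113   0.3319]
 [-0.0912  0.4063]
 [-0.3219  0.6816]
 [ 0.4338  0.5575]]
[-0.0012 -0.001   0.0268  0.0004  0.032  -0.003 ] [-0.8235  0.0949  0.8472  0.0301 -0.2482 -0.2672  0.2057 -0.1845 -0.3791
  0.1909  0.3995  0.169 ]
```

```bash
python3 - <<'E'
from h import *
np.set_printoptions(precision=4,suppress=True)
p,Rt=cur()
print(delta(p,Rt,(.5995,.1521,.2112),Rdown(-1.679)))
E
```

```text
[-0.0011  0.179  -0.0379  0.4802  0.0016 -0.0007]
```

Call:
move_arm(
  deltas=[-0.001,0.02,-0.004,0.05,0,0,-0.001,0.045,-0.009,0.12,0,0,-0.001,0.07,-0.015,0.19,0,0,-0.001,0.095,-0.02,0.26,0,0,-0.001,0.12,-0.025,0.33,0,0,-0.001,0.145,-0.031,0.4,0,0,-0.001,0.165,-0.035,0.45,0,0,-0.001,0.175,-0.037,0.475,0,0,-0.001,0.179,-0.038,0.48,0,0,-0.001,0.179,-0.038,0.48,0,0,-0.001,0.179,-0.038,0.48,0,0],
)

```text
t: 12.4
tool_pos: [0.5994, 0.1535, 0.2121]
eef_rot: [0.038, -0.706, 0.037, 0.706]
contact_force: [0.2, 0.6, -0.6]
width: 0.216
```

```bash
python3 - <<'E'
from h import *
np.set_printoptions(precision=4,suppress=True)
p,Rt=cur(); s=ctrl.sense();print(p,s['t'],np.round(s['joint_pos'],3),s['contact_force'],s['width']*93)
print(R.from_matrix(Rdown(-1.679).T@Rt).as_rotvec())
for c in ['wrist','side','scene']: 
    snap(c,c+'10');K,T=KT(c);np.savez(c+'10.npz',K=K,T=T,p=p,R=Rt)
    print(c,[(np.round(d['point'],4),round(d['score'],2)) for d in vision.spot_point('rail_mouth',c)])
for c in ['side','scene']:
    u,v=proj(c,(.565,.09,.24)).astype(int);print(c,u,v)
    im=cv2.imread(f'pics/{c}10.png');cv2.imwrite(f'pics/{c}10z.png',cv2.resize(im[v-50:v+50,u-65:u+65],None,fx=6,fy=6,interpolation=cv2.INTER_CUBIC))
E
```

```text
[0.5994 0.1535 0.2121] 12.4 [-0.131  0.46  -0.305  1.813  0.171  0.895 -2.191] [ 0.2225  0.6198 -0.5927] 20.101538504723962
[-0.0021 -0.0004 -0.0005]
wrist [(array([0.5625, 0.0782, 0.2108]), 0.66)]
side [(array([0.5603, 0.0759, 0.2114]), 0.89)]
scene [(array([0.5648, 0.0742, 0.2108]), 0.74), (array([0.3287, 0.4485, 0.0008]), 0.39)]
side 308 228
scene 356 237
```

View pics/wrist10.png

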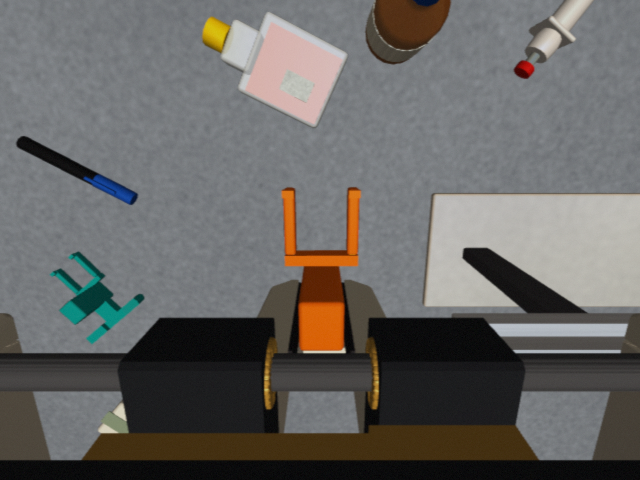

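View pics/side10z.png

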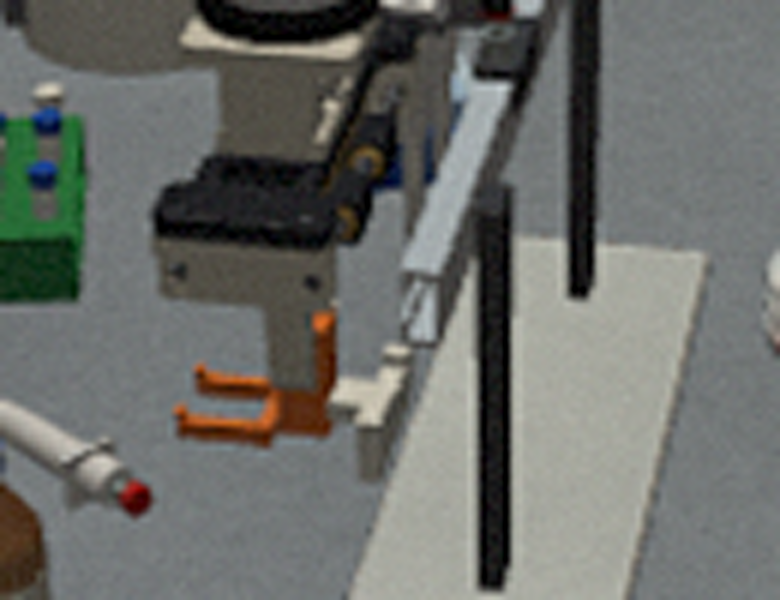

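View pics/scene10z.png

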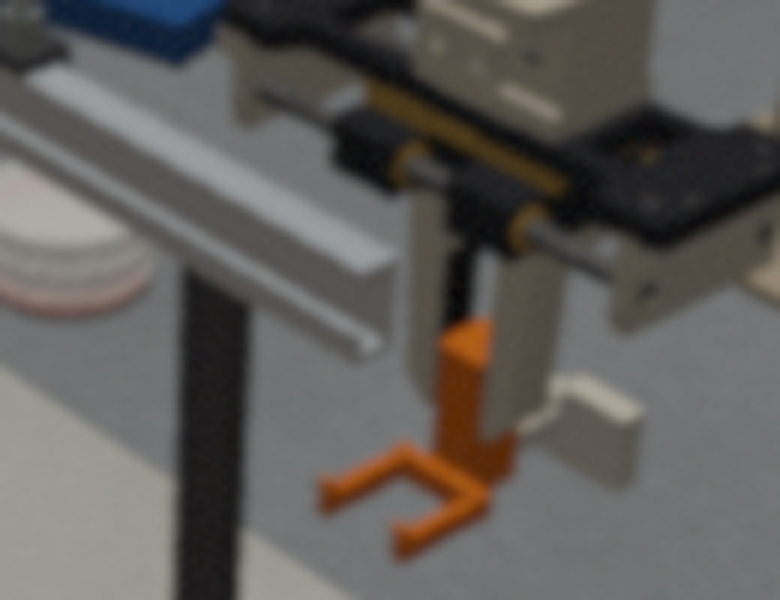

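```bash
python3 - <<'E'
from h import *
im=cv2.imread('pics/wrist10.png');cv2.imwrite('pics/w10z.png',cv2.resize(im[300:362,440:640],None,fx=4,fy=8,interpolation=cv2.INTER_CUBIC))
g=im.mean(2)
for x in (480,520,560,600,635): print(x,g[302:358,x].astype(int).tolist())
E
```

```text
480 [179, 180, 180, 180, 149, 129, 130, 129, 130, 130, 125, 92, 78, 76, 76, 57, 20, 12, 11, 9, 11, 10, 10, 4, 9, 9, 11, 10, 11, 6, 13, 11, 11, 11, 10, 8, 11, 12, 15, 11, 7, 7, 11, 7, 11, 10, 9, 10, 12, 12, 11, 12, 9, 13, 9, 11]
520 [18, 19, 20, 24, 45, 90, 120, 128, 129, 127, 121, 92, 76, 76, 79, 80, 76, 78, 75, 76, 82, 119, 182, 188, 190, 190, 187, 185, 185, 183, 181, 181, 180, 178, 135, 88, 80, 79, 77, 78, 74, 76, 75, 76, 77, 77, 75, 96, 175, 182, 174, 76, 29, 24, 24, 26]
560 [22, 23, 23, 22, 20, 23, 22, 22, 19, 23, 27, 59, 71, 76, 80, 75, 78, 76, 74, 75, 84, 116, 181, 187, 186, 188, 185, 183, 183, 180, 178, 179, 182, 179, 134, 86, 78, 77, 77, 77, 76, 77, 75, 76, 75, 76, 76, 96, 172, 179, 172, 75, 28, 25, 26, 23]
600 [176, 179, 180, 176, 148, 129, 129, 128, 125, 123, 120, 88, 77, 74, 78, 76, 78, 79, 74, 76, 80, 117, 180, 184, 184, 187, 185, 184, 184, 179, 179, 182, 184, 179, 131, 85, 78, 77, 77, 77, 76, 74, 75, 74, 75, 75, 74, 95, 170, 179, 171, 74, 28, 22, 26, 26]
635 [174, 175, 174, 173, 146, 123, 118, 115, 114, 116, 113, 81, 57, 56, 56, 62, 64, 62, 61, 63, 62, 64, 62, 63, 62, 64, 62, 62, 64, 64, 62, 64, 64, 60, 62, 61, 64, 61, 62, 64, 63, 61, 63, 75, 89, 77, 75, 71, 66, 63, 60, 33, 22, 25, 28, 25]
```

View pics/w10z.png

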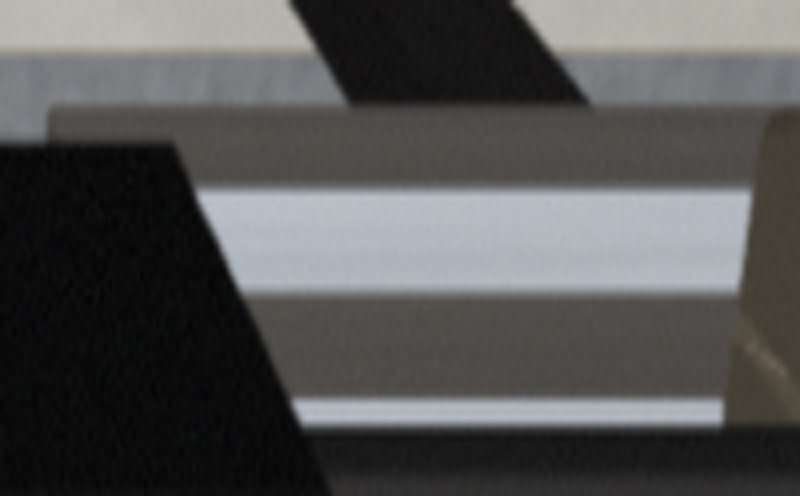

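```bash
python3 - <<'E'
from h import *
from scipy.optimize import least_squares
np.set_printoptions(precision=4,suppress=True)
d=np.load('wrist10.npz');K,T,p,Rt=[d[k] for k in 'KTpR']
rows=[312.6,323.24,336.0,349.4];zs=[.210,.223,.237,.250]
def pr(t):
    c=K@(T[:3,:3]@(p+Rt@t)+T[:3,3]);return c[:2]/c[2]
# rail face at tool z=a ; bench height offset b
def res(q,fixb=None):
    b=q[1] if fixb is None else fixb
    return [pr(np.array([-(z-p[2]+b),.12,q[0]]))[1]-r for z,r in zip(zs,rows)]
f=least_squares(res,[.03,0.]);print('free',f.x,f.fun)
for b in (0,.001,.002,-.002): 
    f=least_squares(lambda q:res(q,b),[.03]);print('b',b,f.x,f.fun)
a=f.x[0]
f=least_squares(lambda y:[pr(np.array([-(.212-p[2]),y[0],a]))[0]-452],[.05]);print('mouth y in tool',f.x)
# hanger: block-top corners now
im=cv2.imread('pics/wrist10.png');cv2.imwrite('pics/w10b.png',cv2.resize(im[240:360,270:375],None,fx=5,fy=5,interpolation=cv2.INTER_CUBIC))
E
```

```text
free [0.0265 0.0021] [ 0.1001 -0.087  -0.0816  0.0699]
b 0 [0.0278] [ 0.307   0.0142 -0.1276 -0.1538]
b 0.001 [0.0272] [ 0.2094 -0.0335 -0.1058 -0.0483]
b 0.002 [0.0266] [ 0.1108 -0.0818 -0.084   0.0584]
b -0.002 [0.0289] [ 0.4989  0.1077 -0.1706 -0.3614]
mouth y in tool [0.0802]
```

View pics/w10b.png

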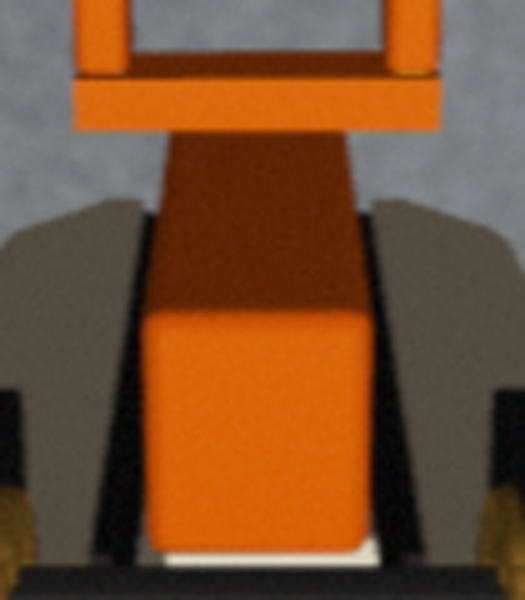

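The wrist view gives rail face edges at rows 312.6, 323.2, 336.0 and 349.4 with no slope, so yaw is aligned. The x offset matches the hanger to about 0.2 mm, and the mouth is 80 mm ahead, leaving the nose 42 mm short. I'll approach until just short of the mouth.

Call:
move_arm(
  deltas=[0.0002,0.01,0,0,0,0,0.0005,0.02,0,0,0,0,0.0005,0.03,0,0,0,0,0.0005,0.036,0,0,0,0,0.0005,0.038,0,0,0,0,0.0005,0.038,0,0,0,0,0.0005,0.038,0,0,0,0],
)

```text
t: 13.4
tool_pos: [0.5959, 0.1148, 0.2117]
eef_rot: [-0.038, 0.706, -0.038, -0.706]
contact_force: [-0.1, -0.1, -1.4]
width: 0.213
```

```bash
python3 - <<'E'
from h import *
np.set_printoptions(precision=4,suppress=True)
p,Rt=cur(); s=ctrl.sense();print(p,s['t'],s['contact_force'],s['width']*93)
for c in ['wrist','side','scene']: 
    snap(c,c+'11');K,T=KT(c);np.savez(c+'11.npz',K=K,T=T,p=p,R=Rt)
g=cv2.imread('pics/wrist11.png').mean(2)
for x in (520,560,600): print(x,g[308:355,x].astype(int).tolist())
for c in ['side','scene']:
    u,v=proj(c,(.565,.09,.24)).astype(int)
    im=cv2.imread(f'pics/{c}11.png');cv2.imwrite(f'pics/{c}11z.png',cv2.resize(im[v-33:v+33,u-45:u+45],None,fx=8,fy=8,interpolation=cv2.INTER_CUBIC))
E
```

```text
[0.5959 0.1148 0.2117] 13.4 [-0.1383 -0.0558 -1.3938] 19.783664529451396
520 [23, 21, 20, 20, 18, 31, 58, 74, 76, 78, 77, 77, 77, 75, 76, 81, 118, 181, 188, 186, 186, 184, 184, 181, 182, 181, 181, 183, 178, 133, 86, 78, 78, 77, 76, 76, 75, 74, 75, 77, 75, 74, 88, 151, 165, 74, 27]
560 [126, 127, 122, 122, 120, 117, 88, 77, 76, 78, 79, 78, 76, 77, 76, 82, 114, 179, 185, 186, 186, 187, 183, 181, 179, 181, 183, 185, 180, 132, 86, 79, 78, 76, 77, 76, 76, 77, 75, 76, 76, 74, 95, 170, 168, 75, 26]
600 [123, 123, 123, 122, 121, 115, 82, 78, 77, 76, 77, 78, 77, 76, 76, 87, 132, 179, 184, 183, 184, 187, 183, 180, 179, 182, 185, 186, 178, 133, 84, 76, 79, 80, 76, 74, 77, 76, 77, 76, 73, 75, 95, 170, 168, 72, 26]
```

View pics/side11z.png

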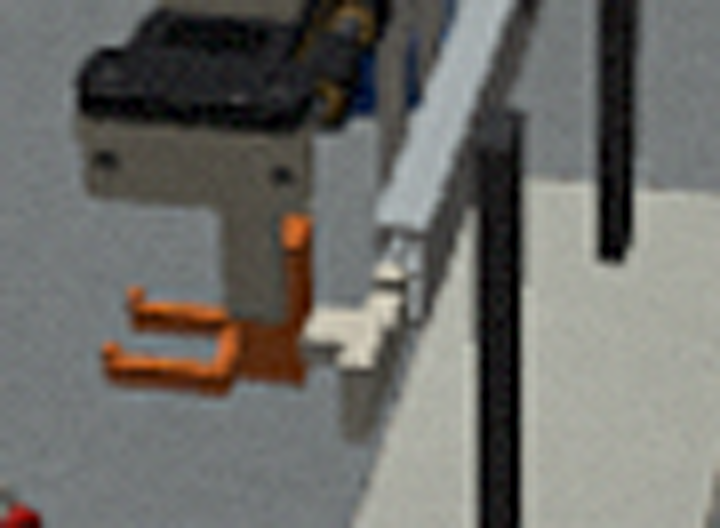

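View pics/scene11z.png

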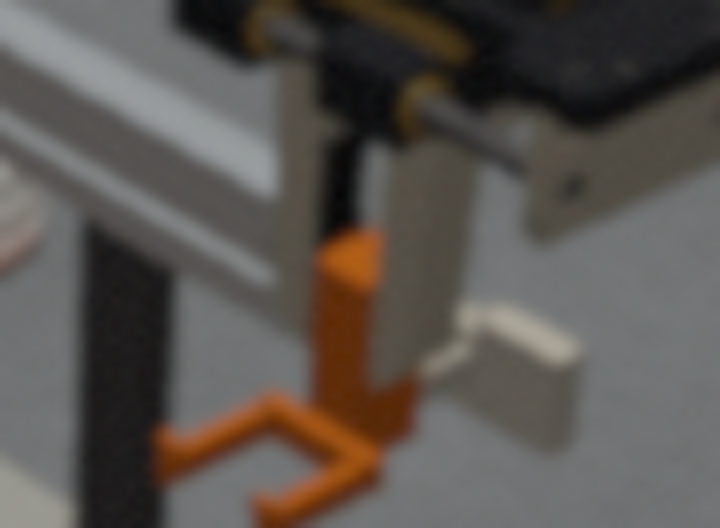

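Call:
move_arm(
  deltas=[0,0.001,0.0004,0,0,0,0,0.002,0.0005,0,0,0,0,0.003,0.0005,0,0,0,0,0.004,0.0005,0,0,0,0,0.005,0.0005,0,0,0,0,0.006,0.0005,0,0,0,0,0.007,0.0005,0,0,0,0,0.008,0.0005,0,0,0],
)

```text
t: 14.35
tool_pos: [0.5946, 0.1065, 0.2116]
eef_rot: [-0.038, 0.706, -0.038, -0.706]
contact_force: [0.5, -0.8, -1.1]
width: 0.213
```

```bash
cat > st.py <<'E'
from h import *
np.set_printoptions(precision=4,suppress=True)
p,Rt=cur(); s=ctrl.sense();print(p,s['t'],s['contact_force'],'tool F',Rt.T@s['contact_force'],'tau',s['torque'],s['width']*93)
snap('wrist','wc')
g=cv2.imread('pics/wc.png').mean(2)
def edge(col,lo,hi,up):
    c=g[lo:hi,col-4:col+5].mean(1); d=np.diff(c)*up; i=int(np.argmax(d)); 
    a=c[max(0,i-3)];b=c[min(len(c)-1,i+3)];m=(a+b)/2
    for k in range(max(0,i-3),min(len(c)-1,i+3)):
        if (c[k]-m)*(c[k+1]-m)<=0: return lo+k+(m-c[k])/(c[k+1]-c[k])
for col in (530,560,590): print(col,edge(col,318,330,1),edge(col,331,342,-1))
E
python3 st.py; cp pics/wc.png pics/w12.png
```

```text
[0.5946 0.1065 0.2116] 14.35 [ 0.5456 -0.7602 -1.0869] tool F [ 1.087   0.697  -0.6242] tau [ 0.0728 -0.2104  0.0855] 19.80786988281815
530 323.4042602996255 336.37955993051537
560 323.4004257332072 336.3741496598639
590 323.39226388229713 336.3534333525678
```

Call:
move_arm(
  deltas=[0,0.001,0,0,0,0,0,0.002,0,0,0,0,0,0.003,0,0,0,0,0,0.004,0,0,0,0,0,0.005,0,0,0,0,0,0.006,0,0,0,0,0,0.007,0,0,0,0,0,0.008,0,0,0,0],
)

```text
t: 15.2
tool_pos: [0.5938, 0.0986, 0.2117]
eef_rot: [-0.038, 0.706, -0.038, -0.706]
contact_force: [1.6, 0.4, -0.8]
width: 0.217
```

```bash
python3 st.py; python3 - <<'E'
from h import *
for c in ['side']:
    snap(c,c+'13')
    u,v=proj(c,(.565,.09,.24)).astype(int)
    im=cv2.imread(f'pics/{c}13.png');cv2.imwrite(f'pics/{c}13z.png',cv2.resize(im[v-33:v+33,u-45:u+45],None,fx=8,fy=8,interpolation=cv2.INTER_CUBIC))
E
```

```text
[0.5938 0.0986 0.2117] 15.2 [ 1.6215  0.4434 -0.7655] tool F [ 0.7661 -0.6159 -1.5639] tau [ 0.0685 -0.4606  0.0642] 20.22189858670615
530 323.403165735568 336.37846420323325
560 323.4054180289584 336.3549400342661
590 323.39838556505225 336.3468339988591
```

View pics/side13z.png

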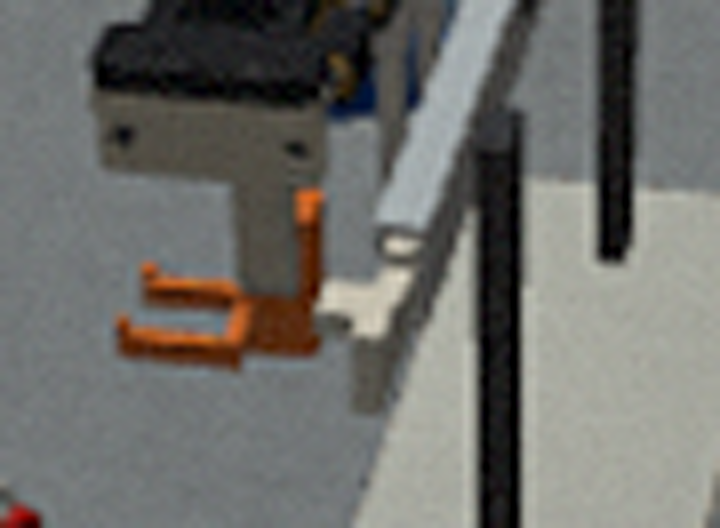

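The nose is inside the channel mouth (side zoom about (400,245)) with forces at noise level. Continuing.

Call:
move_arm(
  deltas=[0,0.001,0,0,0,0,0,0.002,0,0,0,0,0,0.003,0,0,0,0,0,0.004,0,0,0,0,0,0.005,0,0,0,0,0,0.006,0,0,0,0,0,0.007,0,0,0,0,0,0.008,0,0,0,0],
)

```text
t: 16.1
tool_pos: [0.5929, 0.0907, 0.2117]
eef_rot: [-0.038, 0.706, -0.038, -0.706]
contact_force: [3.5, -1.4, -0.6]
width: 0.215
```

```bash
python3 st.py
```

```text
[0.5929 0.0907 0.2117] 16.1 [ 3.5012 -1.3919 -0.6232] tool F [ 0.6244  1.0059 -3.6308] tau [ 0.0635 -0.8794  0.0962] 19.989891095264586
530 323.40408067542216 336.3666854565953
560 323.3996212121212 336.35185185185185
590 323.3987037926068 336.34043778801845
```

Call:
move_arm(
  deltas=[0,0,-0.0004,0,0,0,0,0,-0.0008,0,0,0,0,0,-0.0008,0,0,0],
)

```text
t: 16.45
tool_pos: [0.593, 0.0905, 0.2114]
eef_rot: [0.038, -0.706, 0.038, 0.707]
contact_force: [1.0, -0.9, -0.1]
width: 0.215
```

```bash
python3 st.py
```

```text
[0.593  0.0905 0.2114] 16.45 [ 1.0424 -0.9319 -0.1263] tool F [ 0.1252  0.8138 -1.1371] tau [-0.0434 -0.1615  0.0365] 19.974377371551007
530 323.59727971614427 336.59312119794106
560 323.587441314554 336.54911323328787
590 323.5908554572271 336.55185015989036
```

Call:
move_arm(
  deltas=[0,0.001,-0.0003,0,0,0,0,0.0025,-0.0003,0,0,0,0,0.004,-0.0003,0,0,0,0,0.0055,-0.0003,0,0,0,0,0.007,-0.0003,0,0,0,0,0.0085,-0.0003,0,0,0,0,0.01,-0.0003,0,0,0,0,0.011,-0.0003,0,0,0],
)

```text
t: 17.3
tool_pos: [0.5926, 0.0795, 0.2116]
eef_rot: [0.038, -0.706, 0.038, 0.706]
contact_force: [-0.9, 0.6, -0.3]
width: 0.214
```

```bash
python3 st.py
```

```text
[0.5926 0.0795 0.2116] 17.3 [-0.8637  0.563  -0.3375] tool F [ 0.3375 -0.4663  0.9195] tau [ 0.0531 -0.0281 -0.0147] 19.90655871857242
530 324.8875 337.7311614730878
560 324.5892018779343 337.72760770975054
590 324.58220388921626 337.7170345217883
```

Call:
move_arm(
  deltas=[0,0.0015,0.0002,0,0,0,0,0.003,0.0003,0,0,0,0,0.0045,0.0003,0,0,0,0,0.006,0.0003,0,0,0,0,0.0075,0.0003,0,0,0,0,0.009,0.0003,0,0,0,0,0.0105,0.0003,0,0,0,0,0.012,0.0003,0,0,0,0,0.0135,0.0003,0,0,0,0,0.015,0.0003,0,0,0],
)

```text
t: 18.35
tool_pos: [0.5907, 0.0647, 0.2116]
eef_rot: [0.038, -0.706, 0.038, 0.706]
contact_force: [0.1, -0.2, -1.0]
width: 0.214
```

```bash
python3 st.py
```

```text
[0.5907 0.0647 0.2116] 18.35 [ 0.0661 -0.2457 -0.9537] tool F [ 0.9537  0.2371 -0.0922] tau [ 0.0284  0.0396 -0.0168] 19.948359324755465
530 324.4007670182167 337.34407364787114
560 324.2504378283713 337.3221378504673
590 324.2235649546828 337.3342840844267
```

View pics/wc.png

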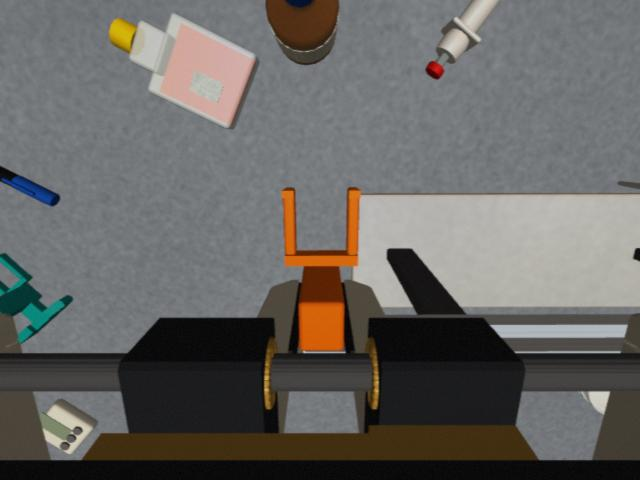

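Call:
move_arm(
  deltas=[0,0.002,0,0,0,0,0,0.0045,0,0,0,0,0,0.007,0,0,0,0,0,0.0095,0,0,0,0,0,0.012,0,0,0,0,0,0.0145,0,0,0,0,0,0.017,0,0,0,0,0,0.0195,0,0,0,0,0,0.022,0,0,0,0,0,0.0245,0,0,0,0,0,0.027,0,0,0,0,0,0.0295,0,0,0,0],
)

```text
t: 19.6
tool_pos: [0.5875, 0.0353, 0.2116]
eef_rot: [0.038, -0.706, 0.038, 0.706]
contact_force: [0.8, 1.3, -1.3]
width: 0.214
```

```bash
python3 st.py
```

```text
[0.5875 0.0353 0.2116] 19.6 [ 0.8442  1.2573 -1.3476] tool F [ 1.3476 -1.3411 -0.7035] tau [ 0.0682 -0.0194  0.0177] 19.920391677418344
530 324.2199758599879 337.335522558538
560 324.2160864345738 336.98872472783825
590 324.2327839905827 337.012996941896
```

Call:
move_arm(
  deltas=[0,0.003,0,0,0,0,0,0.006,0,0,0,0,0,0.009,0,0,0,0,0,0.012,0,0,0,0,0,0.015,0,0,0,0,0,0.018,0,0,0,0,0,0.021,0,0,0,0,0,0.024,0,0,0,0,0,0.027,0,0,0,0,0,0.03,0,0,0,0,0,0.033,0,0,0,0,0,0.036,0,0,0,0,0,0.039,0,0,0,0,0,0.042,0,0,0,0,0,0.045,0,0,0,0,0,0.048,0,0,0,0,0,0.051,0,0,0,0,0,0.054,0,0,0,0,0,0.057,0,0,0,0],
)

```text
t: 21.55
tool_pos: [0.5814, -0.0214, 0.2116]
eef_rot: [-0.038, 0.706, -0.038, -0.706]
contact_force: [-0.9, 0.0, -0.6]
width: 0.211
```

```bash
python3 st.py; python3 - <<'E'
from h import *
snap('scene','scene14');im=cv2.imread('pics/scene14.png')
cv2.imwrite('pics/scene14z.png',cv2.resize(im[130:270,190:380],None,fx=4,fy=4,interpolation=cv2.INTER_CUBIC))
E
```

```text
[ 0.5814 -0.0214  0.2116] 21.55 [-0.8763  0.0056 -0.6306] tool F [0.6306 0.089  0.8718] tau [ 0.0137 -0.0136  0.0459] 19.590921792822485
530 324.11462585034013 337.0343481654957
560 323.91610233258086 331.14285714285717
590 323.8854933726068 336.72735732009926
```

View pics/scene14z.png

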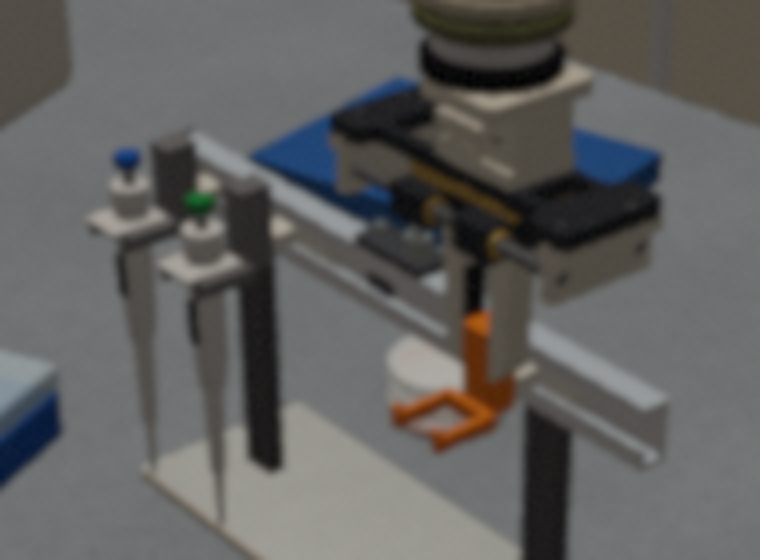

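View pics/wc.png

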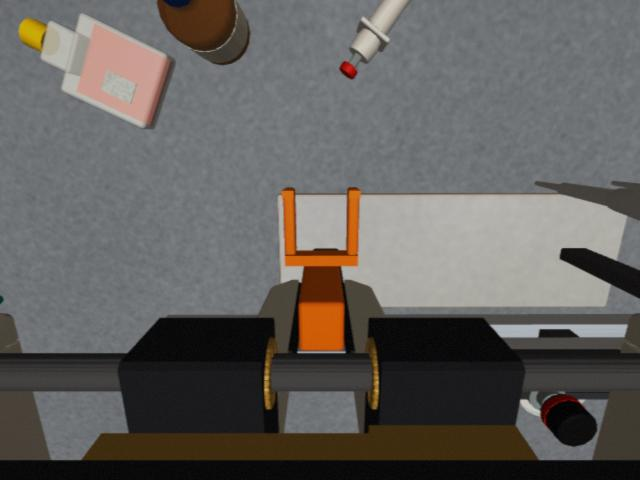

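```bash
python3 - <<'E'
from h import *
np.set_printoptions(precision=4,suppress=True)
p,Rt=cur();K,T=KT('wrist')
cw=-T[:3,:3].T@T[:3,3]
def onz(u,v,z):
    d=T[:3,:3].T@np.linalg.inv(K)@[u,v,1]; return cw+d*(z-cw[2])/d[2]
for uv,z in [((572,422),.297),((560,403),.285),((558,335),.23)]:
    x=onz(*uv,z);print(uv,z,x,'tool',Rt.T@(x-p))
for a in (-.092,-.112,-.132):
    for y in (.094,-.094): print(a,y,'scene',proj('scene',p+Rt@[a,y,0]),'wrist',proj('wrist',p+Rt@[a,y,-.0]))
snap('side','side14');im=cv2.imread('pics/side14.png');u,v=proj('side',p).astype(int)
cv2.imwrite('pics/side14z.png',cv2.resize(im[v-70:v+30,u-65:u+65],None,fx=6,fy=6,interpolation=cv2.INTER_CUBIC))
print(u,v)
E
```

```text
(572, 422) 0.297 [ 0.5418 -0.1147  0.297 ] tool [-0.0854  0.0966  0.0292]
(560, 403) 0.285 [ 0.54   -0.1179  0.285 ] tool [-0.0734  0.1     0.0306]
(558, 335) 0.23 [ 0.5358 -0.1522  0.23  ] tool [-0.0184  0.1346  0.0311]
-0.092 0.094 scene [285.4958 180.8466] wrist [593.7018 367.5683]
-0.092 -0.094 scene [343.4052 212.7498] wrist [ 53.5579 367.9679]
-0.112 0.094 scene [285.3779 172.6812] wrist [643.8911 409.5076]
-0.112 -0.094 scene [343.8806 204.0133] wrist [  4.3913 410.046 ]
-0.132 0.094 scene [285.2578 164.3604] wrist [716.6849 470.3356]
-0.132 -0.094 scene [344.366  195.0918] wrist [-66.9614 471.1116]
307 216
```

View pics/side14z.png

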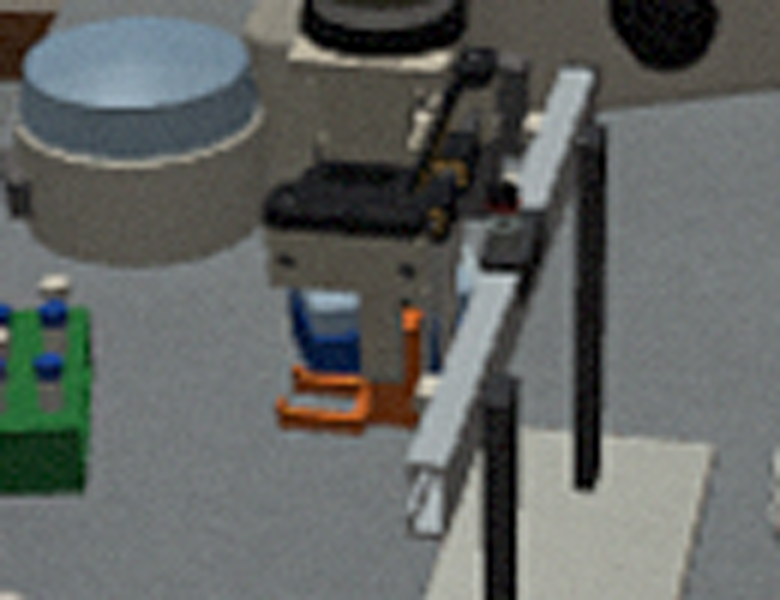

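Knob at wrist (572,422), about 98 mm ahead, so home should be about 88 mm further with the bump starting at about 58 mm. The gripper body underside is at z≈0.328, clear of the knob. Advancing 45 mm.

Call:
move_arm(
  deltas=[0,0.003,0,0,0,0,0,0.006,0,0,0,0,0,0.009,0,0,0,0,0,0.012,0,0,0,0,0,0.015,0,0,0,0,0,0.018,0,0,0,0,0,0.021,0,0,0,0,0,0.024,0,0,0,0,0,0.027,0,0,0,0,0,0.03,0,0,0,0,0,0.033,0,0,0,0,0,0.036,0,0,0,0,0,0.039,0,0,0,0,0,0.042,0,0,0,0,0,0.044,0,0,0,0],
)

```text
t: 23.2
tool_pos: [0.5766, -0.0653, 0.2116]
eef_rot: [0.038, -0.706, 0.038, 0.706]
contact_force: [-0.1, 0.2, -0.6]
width: 0.215
```

```bash
python3 st.py 2>&1 | head -1; python3 - <<'E'
from h import *
p,Rt=cur();snap('scene','scene15');im=cv2.imread('pics/scene15.png')
cv2.imwrite('pics/scene15z.png',cv2.resize(im[130:270,190:380],None,fx=4,fy=4,interpolation=cv2.INTER_CUBIC))
E
```

```text
[ 0.5766 -0.0653  0.2116] 23.2 [-0.1362  0.2242 -0.5684] tool F [ 0.5684 -0.2082  0.1596] tau [ 0.0524 -0.0128  0.0552] 19.975821076886803
```

View pics/wc.png

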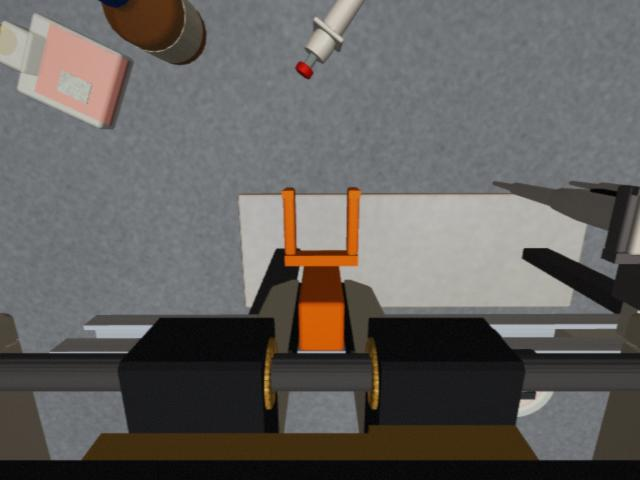

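View pics/scene15z.png

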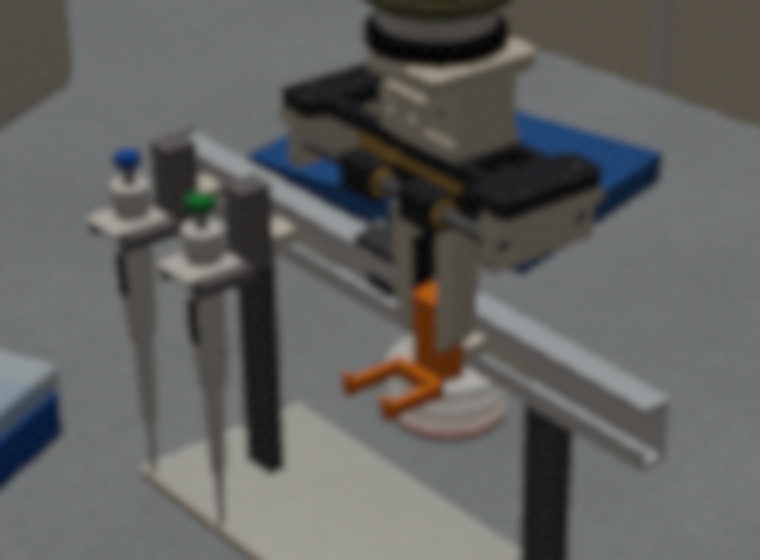

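Call:
move_arm(
  deltas=[0,0.0015,0,0,0,0,0,0.003,0,0,0,0,0,0.0045,0,0,0,0,0,0.006,0,0,0,0,0,0.0075,0,0,0,0,0,0.009,0,0,0,0,0,0.0105,0,0,0,0,0,0.012,0,0,0,0],
)

```text
t: 24.1
tool_pos: [0.5753, -0.077, 0.2116]
eef_rot: [0.038, -0.706, 0.038, 0.706]
contact_force: [-0.2, 0.1, -1.6]
width: 0.215
```

Call:
move_arm(
  deltas=[0,0.0015,0,0,0,0,0,0.003,0,0,0,0,0,0.0045,0,0,0,0,0,0.006,0,0,0,0],
)

```text
t: 24.5
tool_pos: [0.5747, -0.083, 0.2116]
eef_rot: [0.038, -0.706, 0.038, 0.706]
contact_force: [-0.6, -0.9, -0.8]
width: 0.214
```

Call:
move_arm(
  deltas=[0,0.001,0,0,0,0,0,0.002,0,0,0,0,0,0.003,0,0,0,0,0,0.004,0,0,0,0],
)

```text
t: 24.9
tool_pos: [0.5743, -0.0868, 0.2116]
eef_rot: [0.038, -0.706, 0.038, 0.706]
contact_force: [1.2, 0.7, -1.9]
width: 0.212
```

Call:
move_arm(
  deltas=[0,0.001,0,0,0,0,0,0.002,0,0,0,0,0,0.003,0,0,0,0,0,0.004,0,0,0,0],
)

```text
t: 25.3
tool_pos: [0.5738, -0.0904, 0.2115]
eef_rot: [0.038, -0.706, 0.038, 0.706]
contact_force: [1.2, 3.7, -4.5]
width: 0.213
```

```bash
python3 st.py 2>&1 | head -1
```

```text
[ 0.5738 -0.0904  0.2115] 25.3 [ 1.1552  3.6696 -4.5482] tool F [ 4.55   -3.7702 -0.7544] tau [ 0.9257 -0.2445 -0.0916] 19.806089340108933
```

The bump has started (y force 3.7 N). Home should be about 27 mm on.

Call:
move_arm(
  deltas=[0,0.001,0,0,0,0,0,0.002,0,0,0,0,0,0.003,0,0,0,0,0,0.004,0,0,0,0,0,0.005,0,0,0,0],
)

```text
t: 25.85
tool_pos: [0.5733, -0.0957, 0.2115]
eef_rot: [0.038, -0.706, 0.038, 0.706]
contact_force: [0.5, 3.8, -4.2]
width: 0.215
```

Call:
move_arm(
  deltas=[0,0.001,0,0,0,0,0,0.002,0,0,0,0,0,0.003,0,0,0,0,0,0.004,0,0,0,0],
)

```text
t: 26.25
tool_pos: [0.5728, -0.1004, 0.2116]
eef_rot: [0.038, -0.706, 0.039, 0.706]
contact_force: [0.0, 0.5, -3.3]
width: 0.215
```

```bash
python3 st.py 2>&1 | head -1
```

```text
[ 0.5728 -0.1004  0.2116] 26.25 [ 0.0401  0.4713 -3.2734] tool F [ 3.2731 -0.4751  0.0107] tau [ 0.4286 -0.1864 -0.0404] 20.03618259961016
```

Call:
move_arm(
  deltas=[0,0.001,0,0,0,0,0,0.002,0,0,0,0,0,0.003,0,0,0,0,0,0.004,0,0,0,0,0,0.005,0,0,0,0],
)

```text
t: 26.8
tool_pos: [0.5723, -0.1048, 0.2116]
eef_rot: [0.038, -0.706, 0.038, 0.706]
contact_force: [1.3, 1.7, -4.6]
width: 0.216
```

Call:
move_arm(
  deltas=[0,0.001,0,0,0,0,0,0.002,0,0,0,0,0,0.003,0,0,0,0],
)

```text
t: 27.1
tool_pos: [0.572, -0.1079, 0.2116]
eef_rot: [0.038, -0.706, 0.038, 0.706]
contact_force: [-0.1, 0.6, -3.5]
width: 0.212
```

```bash
python3 st.py 2>&1 | head -1; python3 - <<'E'
from h import *
snap('side','side16');im=cv2.imread('pics/side16.png')
u,v=proj('side',(.54,-.115,.26)).astype(int)
cv2.imwrite('pics/side16z.png',cv2.resize(im[v-40:v+40,u-55:u+55],None,fx=6,fy=6,interpolation=cv2.INTER_CUBIC))
E
```

```text
[ 0.572  -0.1079  0.2116] 27.1 [-0.0658  0.6122 -3.4651] tool F [ 3.465  -0.6022  0.1313] tau [ 0.0981 -0.1489 -0.0332] 19.683448915974513
```

View pics/side16z.png

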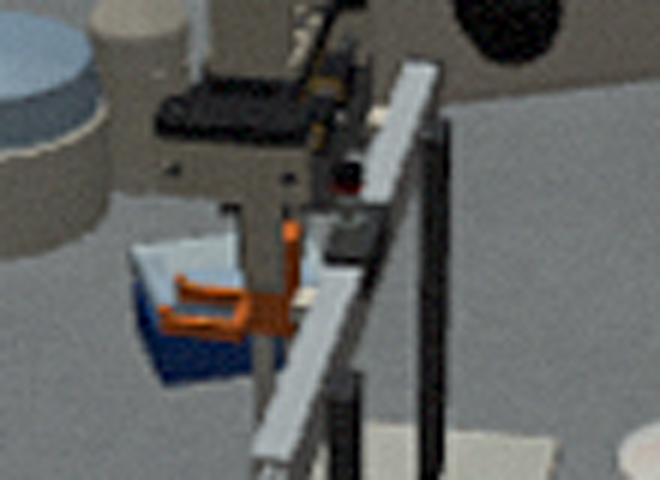

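Call:
move_arm(
  deltas=[0,0.001,0,0,0,0,0,0.002,0,0,0,0],
)

```text
t: 27.4
tool_pos: [0.5717, -0.1099, 0.2116]
eef_rot: [0.038, -0.706, 0.038, 0.706]
contact_force: [0.4, -0.4, -3.9]
width: 0.215
```

Call:
move_arm(
  deltas=[0,0.001,0,0,0,0,0,0.002,0,0,0,0],
)

```text
t: 27.6
tool_pos: [0.5714, -0.1126, 0.2116]
eef_rot: [0.038, -0.706, 0.039, 0.706]
contact_force: [0.5, -1.8, -1.7]
width: 0.215
```

Call:
move_arm(
  deltas=[0,0.001,0,0,0,0,0,0.002,0,0,0,0],
)

```text
t: 27.8
tool_pos: [0.5715, -0.1132, 0.2117]
eef_rot: [-0.038, 0.706, -0.038, -0.706]
contact_force: [0.2, -0.4, -3.0]
width: 0.214
```

Call:
move_arm(
  deltas=[0,0.001,0,0,0,0,0,0.001,0,0,0,0],
)

```text
t: 28.0
tool_pos: [0.5714, -0.1145, 0.2117]
eef_rot: [-0.038, 0.706, -0.038, -0.706]
contact_force: [0.9, 0.0, -2.5]
width: 0.216
```

Call:
move_arm(
  deltas=[0,0.001,0,0,0,0,0,0.001,0,0,0,0],
)

```text
t: 28.2
tool_pos: [0.5712, -0.1156, 0.2116]
eef_rot: [-0.038, 0.706, -0.038, -0.706]
contact_force: [-0.1, -0.1, -2.0]
width: 0.216
```

Call:
move_arm(
  deltas=[0,0.001,0,0,0,0,0,0.001,0,0,0,0],
)

```text
t: 28.4
tool_pos: [0.5712, -0.1158, 0.2116]
eef_rot: [-0.039, 0.706, -0.038, -0.706]
contact_force: [0.8, 3.6, -3.2]
width: 0.216
```

Call:
move_arm(
  deltas=[0,0.001,0,0,0,0,0,0.001,0,0,0,0],
)

```text
t: 28.6
tool_pos: [0.5713, -0.116, 0.2117]
eef_rot: [-0.039, 0.706, -0.037, -0.706]
contact_force: [0.9, 6.6, -2.4]
width: 0.211
```

```bash
python3 st.py 2>&1 | head -1; python3 - <<'E'
from h import *
snap('side','side17');im=cv2.imread('pics/side17.png')
u,v=proj('side',(.54,-.115,.26)).astype(int)
cv2.imwrite('pics/side17z.png',cv2.resize(im[v-40:v+40,u-55:u+55],None,fx=6,fy=6,interpolation=cv2.INTER_CUBIC))
E
```

```text
[ 0.5713 -0.116   0.2117] 28.6 [ 0.8797  6.6032 -2.4487] tool F [ 2.4613 -6.6549 -0.1651] tau [ 1.6098 -0.2603 -0.2366] 19.65273335226638
```

View pics/side17z.png

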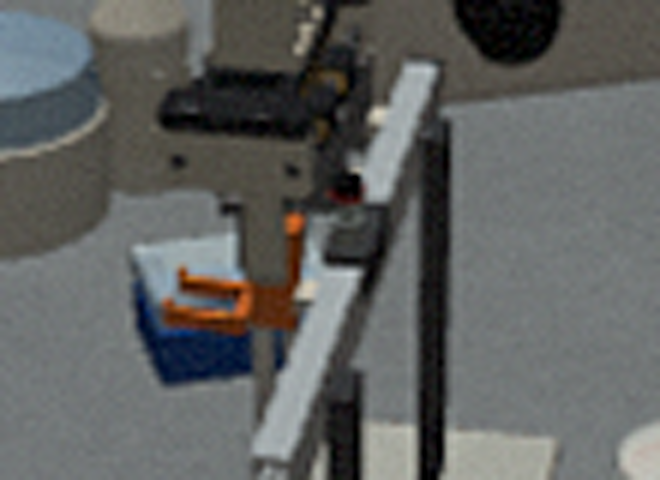

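Stop felt: 6.6 N with no travel, and the knob has dropped. Next I'll relieve the push, release, then retreat straight up.

Call:
move_arm(
  deltas=[0,-0.001,0,0,0,0,0,-0.002,0,0,0,0,0,-0.002,0,0,0,0],
)

```text
t: 29.0
tool_pos: [0.5712, -0.1158, 0.2117]
eef_rot: [-0.038, 0.706, -0.038, -0.706]
contact_force: [0.7, 3.1, -2.2]
width: 0.215
```

Call:
move_arm(
  deltas=[0,0,0,0,0,0,0,0,0,0,0,0,0,0,0,0,0,0,0,0,0,0,0,0,0,0,0,0,0,0,0,0,0,0,0,0,0,0,0,0,0,0],
  fingers=-0.1,
)

```text
t: 29.7
tool_pos: [0.5711, -0.1157, 0.2116]
eef_rot: [0.038, -0.706, 0.038, 0.706]
contact_force: [-0.1, -0.3, 0.4]
width: 0.453
```

```bash
python3 st.py 2>&1 | head -1
```

```text
[ 0.5711 -0.1157  0.2116] 29.7 [-0.0702 -0.3123  0.3782] tool F [-0.3782  0.3181  0.0361] tau [0.0626 0.0583 0.0217] 42.11563520268257
```

View pics/wc.png

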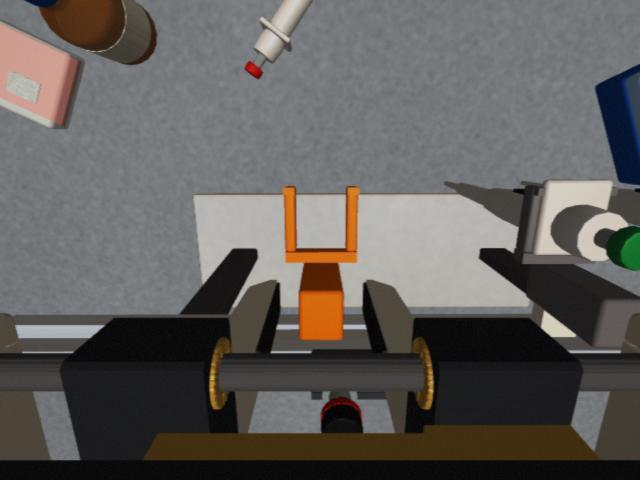

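Call:
move_arm(
  deltas=[-0.01,0,0,0,0,0,-0.025,0,0,0,0,0,-0.05,0,0,0,0,0,-0.08,0,0,0,0,0,-0.11,0,0,0,0,0,-0.14,0,0,0,0,0,-0.17,0,0,0,0,0,-0.2,0,0,0,0,0,-0.2,0,0,0,0,0,-0.2,0,0,0,0,0],
)

```text
t: 30.75
tool_pos: [0.5711, -0.1156, 0.4125]
eef_rot: [-0.038, 0.707, -0.038, -0.706]
contact_force: [-0.5, 0.6, -0.2]
width: 0.449
```

```bash
python3 st.py 2>&1 | head -1; python3 - <<'E'
from h import *
snap('side','side18');snap('scene','scene18')
for c in ['side','scene']:
    im=cv2.imread(f'pics/{c}18.png')
    u,v=proj(c,(.545,-.115,.25)).astype(int)
    cv2.imwrite(f'pics/{c}18z.png',cv2.resize(im[v-40:v+40,u-55:u+55],None,fx=6,fy=6,interpolation=cv2.INTER_CUBIC)); print(c,u,v)
for c in ['wrist','side','scene']: print([(np.round(d['point'],4),round(d['score'],2)) for d in vision.spot_point('hanger',c)])
E
```

```text
[ 0.5711 -0.1156  0.4125] 30.75 [-0.4572  0.6263 -0.159 ] tool F [ 0.1581 -0.5734  0.5224] tau [ 0.0126  0.0318 -0.017 ] 41.76888791793494
side 322 190
scene 293 198
[(array([ 0.5052,  0.4224, -0.0024]), 0.87), (array([ 0.5468, -0.1148,  0.2138]), 0.64)]
[(array([ 0.5417, -0.1133,  0.2168]), 0.59), (array([ 0.4999,  0.4204, -0.0043]), 0.59)]
[(array([ 0.5013,  0.4232, -0.002 ]), 0.7), (array([ 0.5431, -0.112 ,  0.2136]), 0.62)]
```

View pics/side18z.png

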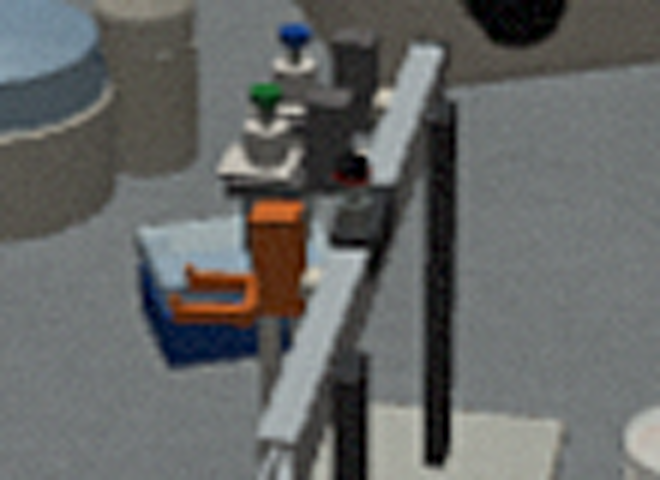

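View pics/scene18z.png

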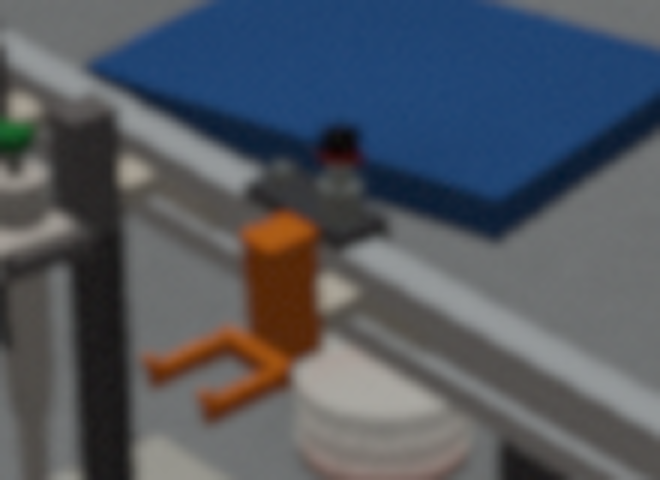

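View pics/wc.png

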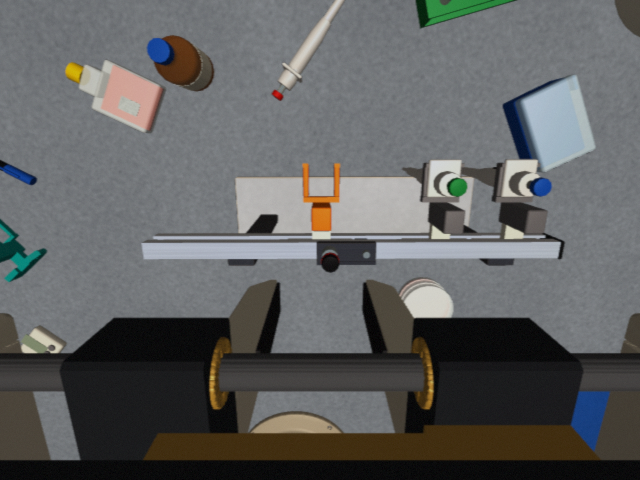

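```bash
python3 - <<'E'
from h import *
for c in ['scene','side']:
    a=cv2.imread(f'pics/{c}0.png');b=cv2.imread(f'pics/{c}18.png')
    def red(im):
        i=im.astype(int);m=((i[:,:,2]-np.maximum(i[:,:,0],i[:,:,1]))>18).astype(float)*(i[:,:,2]-np.maximum(i[:,:,0],i[:,:,1]))
        u,v=proj(c,(.541,-.116,.29)).astype(int);s=np.zeros_like(m);s[v-14:v+14,u-14:u+14]=m[v-14:v+14,u-14:u+14];yy,xx=np.mgrid[:480,:640]
        return (s*xx).sum()/s.sum(),(s*yy).sum()/s.sum(),s.sum()
    print(c,red(a),red(b),'px/10mm',proj(c,(.541,-.116,.29))-proj(c,(.541,-.116,.28)))
E
```

```text
scene (np.float64(294.26143790849676), np.float64(184.5686274509804), np.float64(153.0)) (np.float64(286.2110922467459), np.float64(192.73457838143747), np.float64(1767.0)) px/10mm [-0.0153568  -3.93110699]
side (np.float64(325.6666666666667), np.float64(180.16091954022988), np.float64(261.0)) (np.float64(313.63680747187436), np.float64(186.02844406707706), np.float64(4711.0)) px/10mm [-3.01800815e-03 -3.04561460e+00]
```

```bash
python3 - <<'E'
from h import *
for c,(u,v) in {'scene':(294,184),'side':(325,179)}.items():
    for n in ('0','18'):
        i=cv2.imread(f'pics/{c}{n}.png').astype(int)[v-7:v+6,u-6:u+7]
        m=np.clip(i[:,:,2]-np.maximum(i[:,:,0],i[:,:,1])-10,0,None)*(abs(i[:,:,1]-i[:,:,0])<25)
        yy,xx=np.mgrid[v-7:v+6,u-6:u+7];print(c,n,(m*xx).sum()/m.sum(),(m*yy).sum()/m.sum(),m.sum())
E
```

```text
scene 0 294.4035087719298 184.55263157894737 114
scene 18 294.1208791208791 183.82417582417582 182
side 0 325.58522727272725 180.13636363636363 176
side 18 324.8075313807531 179.40167364016736 239
```

The knob's red ring sits about 2 mm above its start level in both views, as expected with the catch dropped in the notch. Handing in.

```bash
python3 -c "
from station import ctrl
print(ctrl.close_job(), ctrl.sense()['t'])"
```

```text
the job is handed in; nothing more can be done
the job is handed in; nothing more can be done
```

The orange hanger is on the rail, clicked in at the stop and released; I handed the job in at about 31 s (limit 69 s).

**Pick-up:** The first grasp closed on air. Three camera views put the fingertips about 28 mm behind the reported TCP, while the text says 8 mm ahead. I worked to the measured value and the second grasp held the block at 19.9 mm.

**Entry:** I lined the hanger up against the rail edges in the wrist camera. It rubbed once in the channel, with about 3.6 N sideways, and a 0.8 mm correction freed it.

**Catch and stop:** The largest opposing force I read at the catch bump was 3.8 N, below the stated 5 to 9 N, but I only read it between short moves. The hanger then slid past the ridge onto a solid stop, where I pushed with 6.6 N at most. I eased off the push, opened the fingers and raised the gripper 200 mm.

**Last checks:**
- **Hanger position:** The three cameras put its origin about 190 mm past the mouth, at z 0.214 to 0.217 m.
- **Catch:** The knob's ring sits about 1.9 mm (scene) and 2.4 mm (side) above its starting level. That fits the catch being in its notch, though it is at the low end of the stated 2 to 4 mm.
- **Contact and bystanders:** Force on the tool is at noise level. The bystanders and the turquoise look-alike appear unmoved, which I judged by eye and did not measure.

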